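# Fit the window glass in the flow cell and tighten its retaining ring

### The job

Lay the amber window glass from the white pad into the pocket on top of the flow cell so that it sits flat on its seat. Then set the brass retaining ring over the boss, its pins in the gaps, and turn it clockwise until it clamps the glass snugly: stop as soon as the turning resistance has clearly risen (about 0.3 N m), because too much force cracks the glass. Leave the ring tight and let go, and do not disturb the other things on the bench.

Things in the scene. Friction and masses are not known exactly. Their poses are not given: they have to be found in the camera images.
- glass_center (a point): Centre of the loose window glass: a plain amber disc, 32 mm diameter, 14 mm thick, lying flat (axis z, same both ways up) on a white pad 85 x 85 x 6 mm. It may be held by its rim.
- cell_mouth (a point): On the axis of the fixed flow cell, level with the top of its bright round boss, 60 mm above the bench; z up the axis, x towards one gap. The cell has a 94 mm square foot and a blue body, 70 mm across, its top 34 mm above the bench, with two side ports along y, reaching 59 mm from the axis. The boss is 44 mm across.
- cell_seat (a point): On the cell's axis, 51 mm above the bench: floor of the pocket in the top of the boss. Bore 33.5 mm, mouth bevelled out to 37 mm. The floor is a springy rubber seat, 14 N per mm, whose height differs by up to 1.4 mm either way from run to run and is not measured (this point is nominal). A seated glass stands about 5 mm out of the boss.
- cell_gap (a point): Middle of one of the three gaps between the lugs round the boss, level with the lugs' tops (58.5 mm). Lugs reach 25.5 mm from the axis. The gaps, 28 degrees wide, lie on the cell's x axis and at 120 and 240 degrees; red dots on the blue body mark them. Clockwise (from above) of each gap the lug's underside is a ramp falling 4.85 mm per rad, with a stop about 1.6 rad on.
- ring_center (a point): Centre, half-way up (22 mm), of the loose retaining ring standing on the bench, z up its axis, 0.3 kg, 44 mm tall. From 0 to 24 mm: round brass skirt, 61 mm outside, 53 mm inside. From 24 to 44 mm: bright hexagonal collar, 44 mm across flats, to hold it by; flats face along the ring's x axis and every 60 degrees. It drives the skirt through a spring, 1.8 N m per rad.
- ring_pin (a point): Tip of one of the three 5 mm pins inside the skirt, 23 mm from the ring's axis, 3 mm above its bottom edge, on the ring's x axis; the others at 120 and 240 degrees; red dots outside mark them. In the gaps the ring sinks until its flange rests on the glass; turned clockwise from above it moves free for 0.3 to 1.0 rad, then the ramps draw it down. It stays where left.
- ring_flange (a point): On the ring's axis, underside of the flange that presses the glass, 20 mm above the ring's bottom edge (65 mm above the bench when it first rests on the seated glass). How far to turn differs with the seat. Snug: about 11 N of clamping, when the turning torque has risen to about 0.3 N m. Under 7 N is loose, over 16 N too tight, over 22 N cracks the glass.
- sample_1: Bystander, to be left alone: small white bottle with a blue cap, 34 mm wide, 68 mm tall. Origin at the centre of its underside as it stands or lies.
- screwdriver_cross: Bystander, to be left alone: yellow-handled screwdriver, 170 mm long. Origin at the centre of its underside as it stands or lies.
- marker_1: Bystander, to be left alone: white marker pen with black cap, 133 mm long. Origin at the centre of its underside as it stands or lies.
- spanner: Bystander, to be left alone: steel spanner, 170 mm long. Origin at the centre of its underside as it stands or lies.
- beaker_400: Bystander, to be left alone: clear beaker, 87 mm wide, 110 mm tall. Origin at the centre of its underside as it stands or lies.
- yellow_cup: Bystander, to be left alone: yellow cup, 70 mm wide, 61 mm tall. Origin at the centre of its underside as it stands or lies.
Mind the look-alikes: they are no part of the job. What is shaped like the part that bears ring_center but pink, purple or turquoise is not meant.

How it is judged (in metres and radians):
On the way, in this order (a step that is already met when the one before it is completed fails the run):
1. the glass lies flat in the pocket of the cell, let go, the ring still off (horizontal distance between glass_center and cell_mouth below 0.002 m and z of glass_center in the frame of cell_mouth below 0 m and angle between the z axis of glass_center and the z axis of cell_mouth, either way round below 0.05 rad and contact force between glass and the fingers below 0.2 N and horizontal distance between ring_center and cell_mouth above 0.03 m), for 0.2 s.
2. the ring is down over the boss with its pins in the gaps (horizontal distance between each of glass_center, ring_center and cell_mouth below 0.002 m and z of glass_center in the frame of cell_mouth below 0 m and angle between the z axis of glass_center and the z axis of cell_mouth, either way round below 0.05 rad and angle between the z axis of ring_center and the z axis of cell_mouth, either way round below 0.04 rad and z of ring_center in the frame of cell_mouth below 0.0095 m), for 0.1 s.
At the end, for the whole second after the job is handed in: The glass lies flat in the cell's pocket (within 2 mm of its axis, 0.05 rad), the ring sits on the boss (within 2 mm of the axis, tilt under 0.04 rad, its pins below the lugs) and clamps the glass with 7 to 16 N, released and at rest (all of step 2 and contact force between ring and glass between 7 and 16 N and linear speed of ring below 0.01 m/s and contact force between ring and the fingers below 0.1 N); the robot touches nothing.
It fails at once if the ring presses the glass with more than 22 N (it cracks) (contact force between ring and glass above 22 N).
It fails at once if the glass is forced against the cell with more than 30 N (contact force between glass and cell above 30 N).
It fails at once if a bystander is moved by more than 20 mm (distance of any of sample_1, screwdriver_cross, marker_1, spanner, beaker_400, yellow_cup from where it was at the start of the episode above 0.02 m).
It also fails if it takes over 69 s, if anything falls off the work surface, if the arm or the gripper's body presses on something with over 40 N, if the wrist force passes 120 N, or if a joint passes its speed limit or range.

### The arm

A 6-joint arm with a two-finger parallel gripper is mounted at the origin on a cart in front of the work surface, level with it; the furniture and walls round the work are solid. World frame = base frame: x ahead of the robot, y to its left, z up, the work surface at z = 0. Lengths are in mm, angles in rad, forces in N, time in s.
With the tool pointing down it reaches from about 350 to 775 mm from the base axis. Payload 7.3 kg.
Tool frame: the origin (TCP) lies on the mounting face of the last link; the fingertips stand 178 mm ahead of it and the grasp point (between the pads) lies 159 mm ahead of it (bot.grip_point_offset is the distance from the TCP to the grasp point, in mm); x points along the fingers, y is the direction in which the jaws open and shut, and the axes are right-handed (so a half turn about x gives the same grasp; the last joint's range is limited). The gripper opens to 92 mm and grips with 3 to 60 N. Pads are 19 mm wide; open, the fingers measure 130 mm over their backs; the gripper's body (75 mm by 190 mm) begins 47 mm behind the grasp point.
Start: joints at [-1.495, 0.342, 1.524, -0, 1.275, -0.146], TCP at [115.513, -512.137, 404.741] pointing down, gripper open.
Joint ranges: [-2.53, 2.53], [-0.77, 2.02], [0.04, 2.7], [-1, 4.14], [0.28, 2.66], [-3.11, 3.11]. Speed limits (rad/s): [2.57, 2.57, 3.14, 3.14, 3.14, 3.14].

### API

Orientations are given as [roll, pitch, yaw] about the fixed x, y, z axes, in that order (R = Rz(yaw) Ry(pitch) Rx(roll)).
In Python, from plant import bot gives the robot as it stands.
- The arm moves only by the tool arm_command, never from a script. Its argument "moves" is a list of rows, each a list of 5 numbers: the shift along the tool's x, y, z in cm, then the turn about the tool's x in degrees, then the opening, from 0 (shut) to 1 (fully open). A call has 1 to 10 rows; each row is the pose to reach, as a shift and turn from the pose measured when the call began, along the tool's axes at that moment; what a row does not reach only later rows make up. A row lasts 1/10 s, in which the tool goes at most 50 mm and 8.59 degrees, less where a joint would pass 70% of its speed; a pose out of reach is approached as far as the arm can. A call with a gripper value outside its range is refused whole. The fingers move at their own pace and stop on an object; the grip force is fixed at half the most. Time passes only in rows, so rows that repeat a pose let the fingers close. It gives the time, the measured TCP pose, the force and the opening at its end, in the units of the state.
- bot.get_obs(): the state, without advancing time (a new reading comes with each control period).
- bot.capture(name): name is "scene" or "side" or "wrist"; returns a dict with "frame" (480x640x3 uint8, blue, green, red), "K" (3x3 intrinsics, pixels), "origin" and "orientation" of the camera in the world; the wrist camera has in their place "T_tool_cam" (4x4, takes a point from camera to tool coordinates, whose origin is the TCP and whose axes are the tool frame's). Camera axes: x right, y down, z forward; pixel columns grow to the right and rows downward; lengths in mm; the calibration is good to about 2 mm. A picture is of the moment at which its call begins: read the wrist's pose just before it. There is no depth.
- bot.close_job(): hands the job in, once; it reports no verdict.
The state is a dict: "time": time; "joint_positions": joint angles; "dq": joint speeds; "tau": joint torques, N m; "tool_pos": TCP position; "tcp_rot": TCP orientation; "contact_force": force on the tool from outside, world axes, zero at the start; "moment": the same for the moment, N m; "grip_width": finger opening in mm.
Only numpy, scipy, OpenCV 4.12 (cv2) and the standard library are available. Lean on these libraries where they do the work, as an engineer would, in place of code of your own. Each camera call takes 0.05 s, during which the arm holds its last target.

## Working session

There is one attempt and no reset: what is moved stays moved. The work goes in short steps, Python scripts to look and compute and a tool call to move; the robot and the scene stay as the last step left them, time stands still between calls to the robot, and variables do not carry over. Pictures are saved under pics/ and viewed, and the job is handed in when it is done.

Besides the shell and the picture viewer there is one more tool, called after "Call:" as name(argument=value, ...), one argument or row to a line, values as JSON. arm_command: Moves the arm, as the interface text tells. Its arguments: {"type":"object","properties":{"moves":{"type":"array"}},"required":["moves"]}

```bash
ls; mkdir -p pics; python3 - <<'E'
from plant import bot
import cv2
o=bot.get_obs(); print(o)
for n in("scene","side","wrist"):
    c=bot.capture(n); cv2.imwrite(f"pics/{n}0.png",c["frame"])
    print(n,{k:v for k,v in c.items() if k!="frame"})
E
```

```text
pics
{'time': 0.0, 'joint_positions': array([-1.49499118e+00,  3.42735237e-01,  1.52501667e+00, -1.34741052e-05,
        1.27540054e+00, -1.46024411e-01]), 'dq': array([-0.00165251,  0.00113269, -0.00150063, -0.00032526,  0.00079276,
       -0.00020048]), 'tau': array([-1.97648529e-03, -4.31246030e+01, -2.44224483e+01,  7.16049923e-02,
        5.58900239e-02, -1.06478396e-04]), 'tool_pos': array([ 115.50493401, -511.99943476,  404.03837761]), 'tcp_rot': array([-1.70856057,  1.56923649,  1.65486557]), 'contact_force': array([ 0.79936578,  0.39030389, -0.21723581]), 'moment': array([ 0.02810857, -0.0176173 , -0.01353812]), 'grip_width': 91.9136035906883}
scene {'K': array([[540.22788857,   0.        , 325.14029059],
       [  0.        , 540.22788857, 236.60516011],
       [  0.        ,   0.        ,   1.        ]]), 'origin': array([ 57.34066853, 651.67515909, 897.34497546]), 'orientation': array([-2.31816887e+00,  1.52015697e-03, -2.56892585e+00])}
side {'K': array([[490.47772633,   0.        , 328.87684962],
       [  0.        , 490.47772633, 236.7358472 ],
       [  0.        ,   0.        ,   1.        ]]), 'origin': array([ 68.43919412, 602.48866866, 647.42577796]), 'orientation': array([-2.17695207e+00, -4.93231180e-04, -2.54961849e+00])}
wrist {'K': array([[412.81547683,   0.        , 326.06017086],
       [  0.        , 412.81547683, 236.95492588],
       [  0.        ,   0.        ,   1.        ]]), 'T_tool_cam': array([[-1.35263017e-03, -2.89515072e-01,  9.57172499e-01,
         2.04654332e+01],
       [ 9.99999077e-01, -2.65511586e-04,  1.33284159e-03,
        -3.99311124e-01],
       [-1.31737341e-04,  9.57173418e-01,  2.89515164e-01,
        -7.77582799e+01],
       [ 0.00000000e+00,  0.00000000e+00,  0.00000000e+00,
         1.00000000e+00]])}
```

View pics/scene0.png

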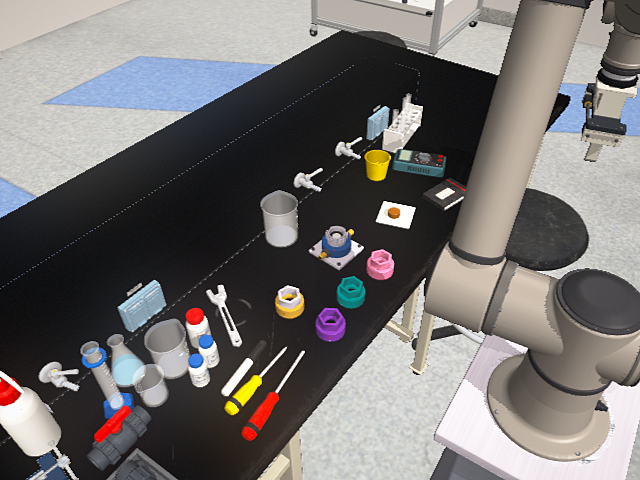

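View pics/side0.png

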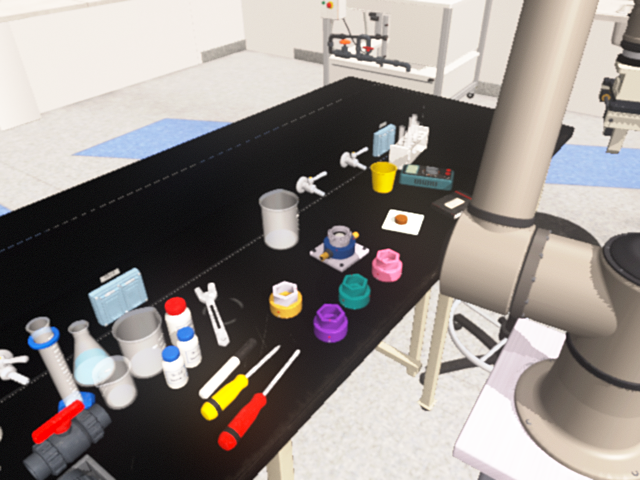

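View pics/wrist0.png

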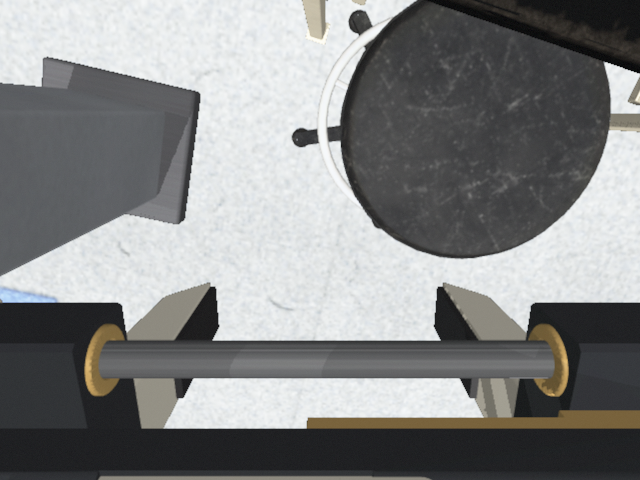

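The scene view shows the glass at (394,213), the cell at (337,245) and the brass ring at (290,300). The purple, teal and pink rings are look-alikes. I'll cast rays for these.

```bash
cat > h.py <<'E'
import numpy as np, cv2
from scipy.spatial.transform import Rotation as R
from plant import bot
def rot(rpy): return R.from_euler('xyz',rpy).as_matrix()
def cam(name):
    o=bot.get_obs() if name=="wrist" else None
    c=bot.capture(name)
    if name=="wrist":
        T=np.array(c["T_tool_cam"]); A=rot(o["tcp_rot"])
        Rm=A@T[:3,:3]; p=A@T[:3,3]+o["tool_pos"]
    else: Rm=rot(c["orientation"]); p=np.array(c["origin"])
    return c["frame"],c["K"],Rm,p
def ray(K,Rm,p,uv,z):
    d=Rm@(np.linalg.inv(K)@np.array([uv[0],uv[1],1.]))
    return p+d*(z-p[2])/d[2]
def proj(K,Rm,p,X):
    q=K@(Rm.T@(np.asarray(X)-p)); return q[:2]/q[2]
def blobs(mask,minA=15):
    n,l,s,c=cv2.connectedComponentsWithStats(mask.astype(np.uint8))
    return [(int(s[i,4]),c[i].round(1).tolist(),s[i,:4].tolist()) for i in range(1,n) if s[i,4]>=minA]
def tri(a,b):
    (K1,R1,p1,u1),(K2,R2,p2,u2)=a,b
    d1=R1@np.linalg.inv(K1)@np.r_[u1,1];d2=R2@np.linalg.inv(K2)@np.r_[u2,1]
    s=np.linalg.lstsq(np.c_[d1,-d2],p2-p1,rcond=None)[0]
    return (p1+d1*s[0]+p2+d2*s[1])/2
E
python3 - <<'E'
from h import *
pts={"scene":{"glass":((394,213),15),"cell":((336,232),60),"ring":((290,293),44),"beaker":((283,240),0),"cup":((377,177),0),"span":((228,320),5)},
"side":{"glass":((401,219),15),"cell":((341,233),60),"ring":((287,290),44),"beaker":((281,243),0),"cup":((383,190),0),"span":((215,320),5)}}
for n in pts:
    f,K,Rm,p=cam(n)
    for k,(uv,z) in pts[n].items(): print(n,k,ray(K,Rm,p,uv,z).round(0))
    b,g,r=[f[...,i].astype(int) for i in range(3)]
    cv2.imwrite(f"pics/{n}_z.png",cv2.resize(f[140:360,200:460],None,fx=3,fy=2.7))
o=bot.get_obs(); print(o['time'], rot(o['tcp_rot']).round(3))
E
```

```text
scene glass [ 476. -315.   15.]
scene cell [ 535. -134.   60.]
scene ring [525.  64.  44.]
scene beaker [663. -96.   0.]
scene cup [ 594. -444.    0.]
scene span [612. 167.   5.]
side glass [ 476. -313.   15.]
side cell [ 527. -127.   60.]
side ring [521.  68.  44.]
side beaker [666. -91.   0.]
side cup [ 592. -437.    0.]
side span [609. 175.   5.]
0.25 [[-0.     0.22  -0.976]
 [ 0.001 -0.976 -0.22 ]
 [-1.    -0.001 -0.   ]]
```

View pics/scene_z.png

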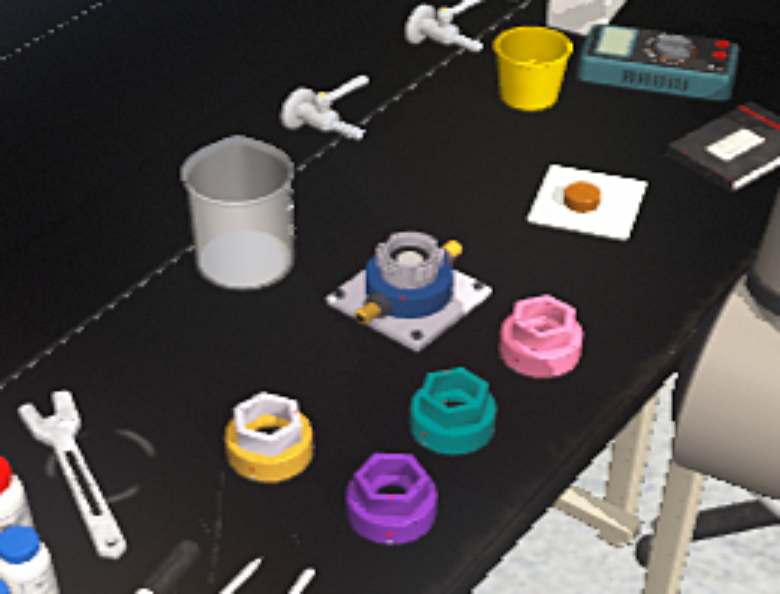

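```bash
cat >> h.py <<'E'
def togo(xyz,yang=None):
    "shift in tool axes (cm) for TCP target; yang = target heading (rad) of tool y"
    o=bot.get_obs(); A=rot(o["tcp_rot"]); s=A.T@(np.asarray(xyz)-o["tool_pos"])/10
    y=np.arctan2(A[1,1],A[0,1]); t=None
    if yang is not None:
        t=np.degrees((yang-y+np.pi)%(2*np.pi)-np.pi)*(-1)  # tool x points down
    print("t",round(o['time'],2),"pos",o['tool_pos'].round(1),"yang",round(y,3),"tilt",np.degrees(A[:2,0]).round(2),"q",o['joint_positions'].round(2),"F",o['contact_force'].round(1),"M",o['moment'].round(2),"w",round(o['grip_width'],1))
    print("  shift cm",s.round(2),"turn",t)
E
python3 -c "
from h import *
togo([476,-314,404],-1.349)"
```

```text
t 0.25 pos [ 115.5 -512.1  404.4] yang -1.349 tilt [-0.    0.04] q [-1.49  0.34  1.52 -0.    1.28 -0.15] F [ 1.1  1.2 -0.6] M [ 0.    0.05 -0.02] w 92.0
  shift cm [  0.05 -11.39 -39.52] turn -0.0003469274496119781
```

Call:
arm_command(
  moves=[
    [0,-1.5,-5,0,1],
    [0,-3,-10,0,1],
    [0,-4.5,-15,0,1],
    [0,-6,-20,0,1],
    [0,-7.3,-25,0,1],
    [0,-8.7,-30,0,1],
    [0,-10,-35,0,1],
    [0,-11.4,-39.5,0,1],
    [0,-11.4,-39.5,0,1],
    [0,-11.4,-39.5,0,1],
  ],
)

```text
time: 1.25
tool_pos: [476.9, -312.9, 404.0]
tcp_rot: [-1.224, 1.57, 2.143]
contact_force: [-1.4, -0.7, 0.5]
grip_width: 91.7
```

```bash
python3 - <<'E'
from h import *
togo([476,-314,404],-1.349)
f,K,Rm,p=cam("wrist"); cv2.imwrite("pics/w1.png",f)
h,s,v=cv2.split(cv2.cvtColor(f,cv2.COLOR_BGR2HSV))
m=(h>5)&(h<18)&(s>150)&(v>80)
for b in blobs(m,200): print(b, ray(K,Rm,p,b[1],13).round(1))
E
```

```text
t 1.25 pos [ 476.9 -312.9  404. ] yang -1.346 tilt [-0.04  0.06] q [-0.72  0.43  1.4   0.    1.32  0.63] F [-1.4 -0.7  0.5] M [-0.04  0.01  0.03] w 91.7
  shift cm [0.   0.09 0.11] turn 0.19323606051321815
(875, [332.8, 200.6], [317, 184, 33, 34]) [ 478.4 -318.5   13. ]
```

View pics/w1.png

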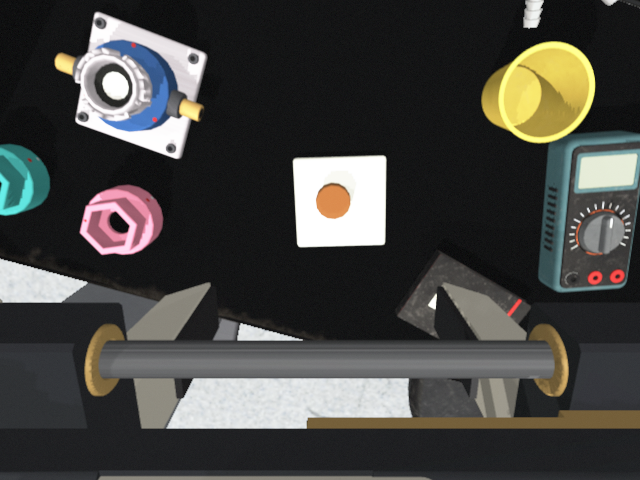

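The wrist view shows the glass at (333,201), the cell at (118,85) and the cup on the far right. I'll go lower for a finer look.

```bash
python3 -c "
from h import *
togo([478.4,-318.5,260],-1.349)"
```

```text
t 1.3 pos [ 475.7 -313.8  404.1] yang -1.347 tilt [-0.07  0.05] q [-0.72  0.43  1.4  -0.    1.32  0.63] F [-0.1  0.7 -0.7] M [ 0.01 -0.01 -0.01] w 91.4
  shift cm [14.41  0.53 -0.17] turn 0.08865280674185047
```

Call:
arm_command(
  moves=[
    [5,0.5,-0.2,0,1],
    [10,0.5,-0.2,0,1],
    [14.4,0.5,-0.2,0,1],
    [14.4,0.5,-0.2,0,1],
    [14.4,0.5,-0.2,0,1],
  ],
)

```text
time: 1.8
tool_pos: [477.8, -319.5, 260.9]
tcp_rot: [-0.721, 1.569, 2.642]
contact_force: [0.4, 0.2, 0.5]
grip_width: 92.1
```

```bash
cat >> h.py <<'E'
def ell(mask):
    cs,_=cv2.findContours(mask.astype(np.uint8),cv2.RETR_EXTERNAL,cv2.CHAIN_APPROX_NONE)
    c=max(cs,key=cv2.contourArea); return c,cv2.fitEllipse(cv2.convexHull(c))
def edgefit(K,Rm,p,pts,z):
    "rays of contour pts onto plane z, least-squares circle"
    P=np.array([ray(K,Rm,p,q,z)[:2] for q in np.asarray(pts).reshape(-1,2)])
    A=np.c_[2*P,np.ones(len(P))]; s=np.linalg.lstsq(A,(P**2).sum(1),rcond=None)[0]
    return s[:2],np.sqrt(s[2]+s[0]**2+s[1]**2),P
E
python3 - <<'E'
from h import *
togo([478.4,-318.5,260],-1.349)
f,K,Rm,p=cam("wrist"); cv2.imwrite("pics/w2.png",f)
h,s,v=cv2.split(cv2.cvtColor(f,cv2.COLOR_BGR2HSV))
m=(h>5)&(h<18)&(s>150)&(v>80)
for b in blobs(m,200): print(b)
print([ (x,v[y,x],h[y,x]) for y,x in [(225,330),(250,330),(265,330),(275,330)]])
c,e=ell(m); print(e); print(edgefit(K,Rm,p,c,20)[:2])
E
```

```text
t 1.8 pos [ 477.8 -319.5  260.9] yang -1.349 tilt [-0.1   0.05] q [-0.72  0.58  1.57 -0.    1.    0.63] F [0.4 0.2 0.5] M [-0.03 -0.03 -0.02] w 92.1
  shift cm [ 0.09 -0.08 -0.08] turn -0.02291678711044376
(2207, [325.1, 250.3], [299, 225, 53, 52])
[(330, np.uint8(82), np.uint8(13)), (330, np.uint8(160), np.uint8(13)), (330, np.uint8(163), np.uint8(13)), (330, np.uint8(164), np.uint8(13))]
((325.1011657714844, 250.28346252441406), (52.49267578125, 53.54348373413086), 87.28588104248047)
(array([ 480.0786551 , -317.95974167]), np.float64(15.082800455836312))
```

View pics/w2.png

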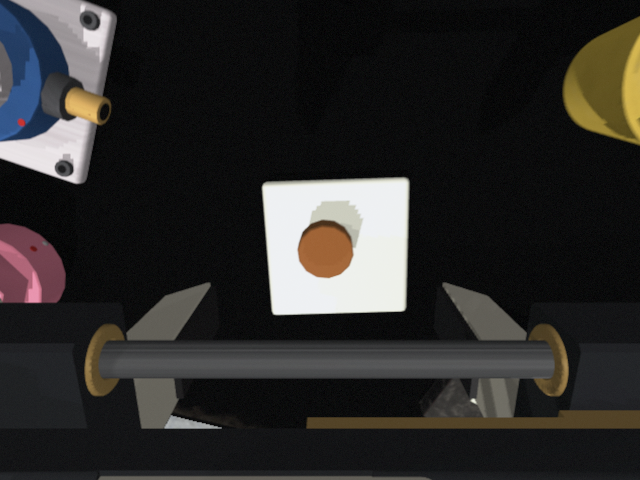

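```bash
python3 - <<'E'
from h import *
f=cv2.imread("pics/w2.png")
print([tuple(int(t) for t in f[y,325]) for y in range(218,284,3)])
print([tuple(int(t) for t in f[250,x]) for x in range(293,360,2)])
f,K,Rm,p=cam("wrist")
h,s,v=cv2.split(cv2.cvtColor(f,cv2.COLOR_BGR2HSV))
m=(h>3)&(h<22)&(s>110); 
m[290:]=0;m[:180]=0;m[:,:260]=0;m[:,410:]=0
c,e=ell(m); print(e); 
for z in (20,13): print(z,edgefit(K,Rm,p,c,z)[:2])
o=bot.get_obs();print(o['tool_pos'],o['time'])
E
```

```text
[(191, 206, 204), (29, 49, 73), (26, 47, 71), (47, 87, 140), (52, 98, 158), (54, 100, 159), (54, 100, 160), (55, 100, 160), (55, 100, 160), (55, 100, 160), (53, 99, 159), (55, 99, 160), (53, 98, 158), (55, 99, 160), (55, 100, 160), (54, 99, 160), (60, 106, 165), (59, 105, 165), (59, 104, 164), (60, 104, 164), (215, 222, 226), (238, 241, 238)]
[(243, 241, 239), (242, 240, 238), (183, 190, 205), (58, 101, 160), (61, 106, 165), (56, 101, 162), (56, 100, 160), (55, 99, 160), (53, 98, 158), (54, 99, 159), (53, 99, 159), (52, 98, 158), (55, 99, 160), (55, 99, 159), (55, 100, 160), (54, 99, 159), (53, 98, 158), (56, 101, 160), (54, 99, 159), (55, 100, 160), (53, 98, 158), (55, 101, 160), (53, 99, 158), (55, 100, 159), (52, 96, 157), (55, 101, 159), (55, 101, 159), (54, 100, 159), (55, 99, 158), (55, 96, 149), (201, 213, 217), (236, 240, 238), (236, 240, 238), (236, 241, 238)]
((323.1275634765625, 250.1259307861328), (53.9301643371582, 56.46116256713867), 179.16184997558594)
20 (array([ 480.80785014, -317.61347474]), np.float64(15.821010356765441))
13 (array([ 478.49281676, -318.10296088]), np.float64(16.319887281318262))
[ 478.7623933  -319.46099544  263.04011304] 1.9
```

```bash
python3 - <<'E'
from h import *
for i in range(8):
    o=bot.get_obs()
    f,K,Rm,p=cam("wrist")
    h,s,v=cv2.split(cv2.cvtColor(f,cv2.COLOR_BGR2HSV))
    m=(h>3)&(h<22)&(s>110)&(v>120); 
    m[290:]=0;m[:180]=0;m[:,:260]=0;m[:,410:]=0
    c,e=ell(m); print(o['time'],o['tool_pos'].round(2),o['joint_positions'].round(4),np.round(e[0],1),np.round(e[1],1),edgefit(K,Rm,p,c,20)[0].round(2))
E
```

```text
1.9 [ 478.76 -319.46  263.04] [-7.2150e-01  5.7610e-01  1.5657e+00 -4.0000e-04  9.9640e-01  6.2730e-01] [322.3 253.5] [49.9 53.9] [ 479.12 -317.78]
1.95 [ 478.9  -319.21  263.15] [-7.2100e-01  5.7580e-01  1.5659e+00 -3.0000e-04  9.9600e-01  6.2740e-01] [322.5 253.9] [50.1 53.7] [ 479.15 -317.75]
2.0 [ 478.93 -318.94  262.93] [-7.2060e-01  5.7590e-01  1.5664e+00 -3.0000e-04  9.9570e-01  6.2750e-01] [322.9 254. ] [50.  53.7] [ 479.13 -317.73]
2.05 [ 478.88 -318.7   262.54] [-7.2040e-01  5.7630e-01  1.5669e+00 -3.0000e-04  9.9550e-01  6.2750e-01] [323.7 254.1] [50.2 53.7] [ 479.09 -317.75]
2.1 [ 478.86 -318.48  262.11] [-7.2010e-01  5.7680e-01  1.5674e+00 -3.0000e-04  9.9520e-01  6.2760e-01] [324.4 254.2] [50.1 53.7] [ 479.12 -317.79]
2.15 [ 478.82 -318.32  261.7 ] [-7.1990e-01  5.7730e-01  1.5679e+00 -3.0000e-04  9.9510e-01  6.2760e-01] [324.9 254.2] [50.3 53.9] [ 479.14 -317.75]
2.2 [ 478.77 -318.21  261.29] [-7.1980e-01  5.7780e-01  1.5682e+00 -3.0000e-04  9.9490e-01  6.2760e-01] [325.3 254.3] [50.5 53.8] [ 479.13 -317.78]
2.25 [ 478.74 -318.12  260.94] [-7.1970e-01  5.7830e-01  1.5685e+00 -3.0000e-04  9.9480e-01  6.2760e-01] [325.7 254.3] [50.5 53.9] [ 479.13 -317.74]
```

```bash
python3 -c "
from h import *
togo([479.1,-317.75,194.5],-1.349)"
```

```text
t 2.3 pos [ 478.7 -318.1  260.7] yang -1.347 tilt [-0.03  0.01] q [-0.72  0.58  1.57 -0.    0.99  0.63] F [-0.4 -0.3  0.2] M [0.01 0.02 0.  ] w 92.3
  shift cm [ 6.62 -0.02 -0.05] turn 0.10435104503433605
```

Call:
arm_command(
  moves=[
    [3.5,0,-0.05,0,1],
    [6,0,-0.05,0,1],
    [6.6,0,-0.05,0,1],
    [6.6,0,-0.05,0,1],
    [6.6,0,-0.05,0,1],
    [6.6,0,-0.05,0,1],
    [6.6,0,-0.05,0,1],
    [6.6,0,-0.05,0,1],
  ],
)

```text
time: 3.1
tool_pos: [479.3, -318.1, 195.4]
tcp_rot: [1.943, 1.57, -0.975]
contact_force: [-0.3, 0.8, 0.5]
grip_width: 91.8
```

```bash
python3 - <<'E'
from h import *
togo([479.1,-317.75,194.5],-1.349)
f,K,Rm,p=cam("wrist"); cv2.imwrite("pics/w3.png",f)
E
```

```text
t 3.1 pos [ 479.3 -318.1  195.4] yang -1.347 tilt [ 0.02 -0.03] q [-0.72  0.67  1.62 -0.    0.85  0.63] F [-0.3  0.8  0.5] M [-0.   -0.01  0.03] w 91.8
  shift cm [ 0.09 -0.04  0.01] turn 0.10167874482062901
```

View pics/w3.png

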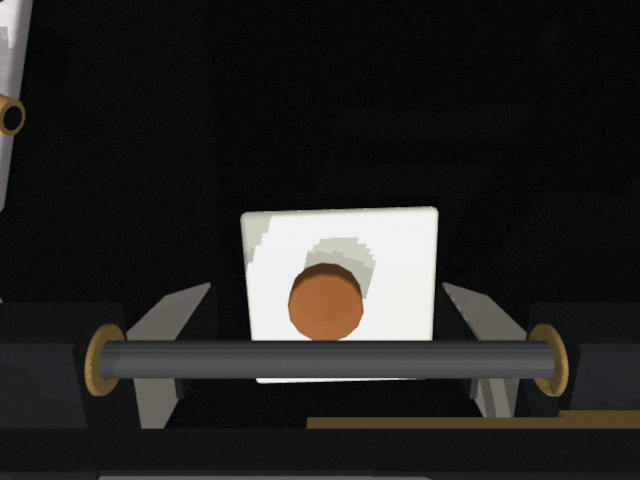

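Call:
arm_command(
  moves=[
    [0.08,0,0,0,0.7],
    [0.08,0,0,0,0.5],
    [0.08,0,0,0,0.3],
    [0.08,0,0,0,0.2],
    [0.08,0,0,0,0.2],
    [0.08,0,0,0,0.2],
    [0.08,0,0,0,0.2],
    [0.08,0,0,0,0.2],
    [0.08,0,0,0,0.2],
    [0.08,0,0,0,0.2],
  ],
)

```text
time: 4.15
tool_pos: [479.2, -318.0, 194.4]
tcp_rot: [1.744, 1.57, -1.174]
contact_force: [-0.1, -0.6, -0.0]
grip_width: 30.1
```

```bash
python3 - <<'E'
from h import *
togo([479.1,-317.75,194.5],-1.349)
f,K,Rm,p=cam("wrist"); cv2.imwrite("pics/w4.png",f)
E
```

```text
t 4.15 pos [ 479.2 -318.   194.4] yang -1.347 tilt [ 0.01 -0.02] q [-0.72  0.67  1.62 -0.    0.85  0.63] F [-0.1 -0.6 -0. ] M [-0.01  0.01  0.02] w 30.1
  shift cm [-0.01 -0.03  0.01] turn 0.09913372897901165
```

View pics/w4.png

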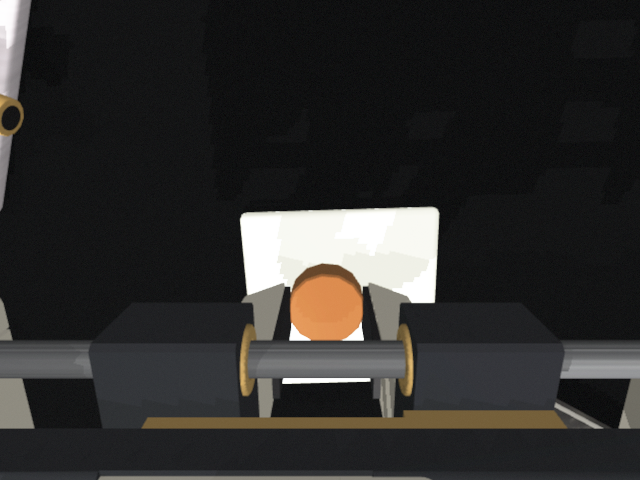

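```bash
python3 - <<'E'
from h import *
togo([531,-131,360],-1.347)
E
```

```text
t 4.2 pos [ 479.2 -318.   194.4] yang -1.347 tilt [ 0.01 -0.02] q [-0.72  0.67  1.62 -0.    0.85  0.63] F [ 0.  -0.1  0.5] M [0.01 0.03 0.03] w 29.7
  shift cm [-16.57 -17.08  -9.19] turn -0.012558165739709061
```

Call:
arm_command(
  moves=[
    [-1.5,0,0,0,0.2],
    [-5,0,0,0,0.2],
    [-9,-1,-0.5,0,0.2],
    [-13,-4,-2,0,0.2],
    [-16.5,-8,-4.3,0,0.2],
    [-16.5,-12,-6.5,0,0.2],
    [-16.5,-15.5,-8.3,0,0.2],
    [-16.5,-17,-9.2,0,0.2],
    [-16.5,-17,-9.2,0,0.2],
    [-16.5,-17,-9.2,0,0.2],
  ],
)

```text
time: 5.2
tool_pos: [531.2, -131.8, 359.3]
tcp_rot: [1.164, 1.57, -1.753]
contact_force: [0.3, -0.7, 0.1]
grip_width: 29.9
```

Call:
arm_command(
  moves=[
    [0,0,0,0,0.2],
    [0,0,0,0,0.2],
    [0,0,0,0,0.2],
  ],
)

```text
time: 5.5
tool_pos: [531.0, -132.8, 359.1]
tcp_rot: [0.88, 1.57, -2.039]
contact_force: [0.3, -1.5, -0.5]
grip_width: 30.1
```

```bash
python3 - <<'E'
from h import *
togo([531,-131,360],-1.347)
f,K,Rm,p=cam("wrist"); cv2.imwrite("pics/w5.png",f)
np.savez("w5.npz",K=K,Rm=Rm,p=p)
cv2.imwrite("pics/w5z.png",cv2.resize(f[130:400,180:480],None,fx=2.5,fy=2.2))
E
```

```text
t 5.5 pos [ 531.  -132.8  359.1] yang -1.348 tilt [-0.02 -0.04] q [-0.38  0.42  1.53 -0.    1.19  0.96] F [ 0.3 -1.5 -0.5] M [ 0.02 -0.01 -0.04] w 30.1
  shift cm [-0.09 -0.18 -0.04] turn -0.045897642195217345
```

View pics/w5.png

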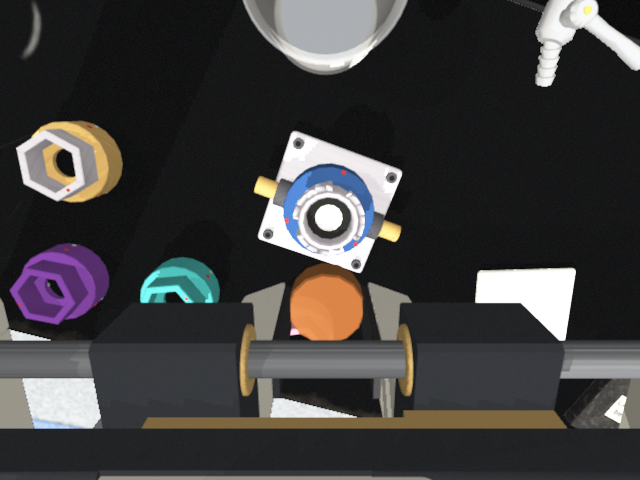

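View pics/w5z.png

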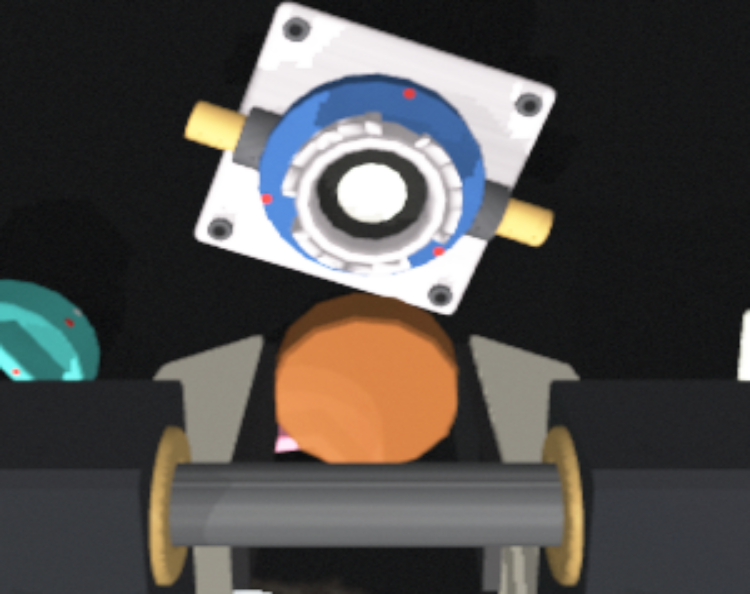

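```bash
python3 - <<'E'
import cv2
f=cv2.imread("pics/w5.png")
cv2.imwrite("pics/w5zz.png",cv2.resize(f[160:262,275:385],None,fx=6,fy=5.8,interpolation=cv2.INTER_NEAREST))
print(f[218,290:372,1].tolist()); print(f[170:262,329,1].tolist())
E
```

```text
[141, 141, 148, 218, 247, 250, 251, 246, 222, 219, 250, 255, 254, 238, 182, 159, 123, 62, 41, 42, 41, 42, 50, 57, 62, 242, 255, 255, 255, 255, 255, 255, 255, 255, 255, 255, 255, 255, 255, 255, 255, 255, 255, 255, 255, 255, 255, 255, 255, 255, 255, 255, 224, 60, 60, 58, 59, 58, 57, 55, 84, 148, 199, 226, 248, 254, 254, 244, 173, 168, 204, 231, 243, 248, 228, 133, 136, 135, 135, 135, 133, 135]
[104, 106, 105, 105, 105, 104, 104, 105, 102, 104, 114, 133, 140, 140, 139, 173, 228, 248, 254, 254, 240, 186, 187, 248, 254, 254, 248, 181, 76, 58, 60, 61, 57, 58, 207, 254, 255, 255, 255, 255, 255, 255, 255, 255, 255, 255, 255, 255, 255, 255, 255, 255, 255, 255, 255, 255, 255, 253, 247, 246, 218, 108, 42, 42, 42, 44, 43, 43, 69, 121, 142, 144, 150, 155, 168, 185, 240, 254, 255, 250, 236, 249, 250, 254, 253, 253, 255, 255, 255, 255, 255, 255]
```

View pics/w5zz.png

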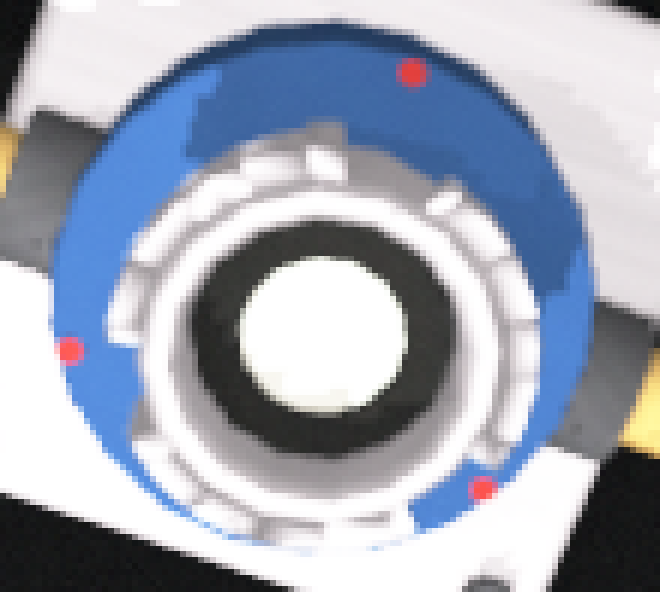

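```bash
python3 - <<'E'
from h import *
f=cv2.imread("pics/w5.png"); d=np.load("w5.npz"); K,Rm,p=d['K'],d['Rm'],d['p']
b,g,r=[f[...,i].astype(int) for i in range(3)]
m=(r>170)&(g<130)&(b<140); m[:,:275]=0;m[:,385:]=0;m[:160]=0;m[260:]=0
bl=blobs(m,3); print(bl)
D=[ray(K,Rm,p,x[1],34)[:2] for x in bl]
c,rr,_=edgefit(K,Rm,p,[x[1] for x in bl],34); print("dots",c,rr,[np.degrees(np.arctan2(*(q-c)[::-1])).round(1) for q in D])
# white disc
m=(g>150).astype(np.uint8); n,l,s,cc=cv2.connectedComponentsWithStats(m)
i=l[217,328]; cn,e=ell(l==i); print("white",s[i],e)
for z in (51,45,40,34): print(z,edgefit(K,Rm,p,cn,z)[:2])
# dark rubber outer
m=(g<95)&(b<95); m[:,:295]=0;m[:,362:]=0;m[:180]=0;m[250:]=0
cn,e=ell(m);print("dark",e); 
for z in (52.5,51,50): print(z,edgefit(K,Rm,p,cn,z)[:2])
# radial edges: from centre outwards, inner edge of bright ring
ctr=np.array([328.5,219.]);pts=[];sp=[]
gg=cv2.GaussianBlur(f[...,1],(0,0),0.7).astype(float)
for a in np.radians(range(0,360,5)):
    rs=np.arange(18,34,.25); xs=ctr[0]+rs*np.cos(a); ys=ctr[1]+rs*np.sin(a)
    v=cv2.remap(gg.astype(np.float32),xs.astype(np.float32)[None],ys.astype(np.float32)[None],1)[0]
    k=np.where(v>215)[0]
    if len(k): pts.append((xs[k[0]],ys[k[0]]))
print(len(pts))
for z in (60,): 
    c,rr,P=edgefit(K,Rm,p,pts,z); print("mouth",z,c,rr,(np.linalg.norm(P-c,axis=1)-rr).round(1))
E
```

```text
[(15, [343.5, 172.1], [342, 170, 4, 5]), (11, [286.2, 219.8], [285, 218, 4, 4]), (9, [355.0, 244.0], [354, 243, 3, 3])]
dots [ 536.04255343 -133.63203359] 32.523816786842154 [np.float64(-7.3), np.float64(112.8), np.float64(-127.6)]
white [315 204  28  27 594] ((328.34222412109375, 217.28390502929688), (26.63601303100586, 27.85318374633789), 98.0801773071289)
51 (array([ 536.51694493, -133.45182447]), np.float64(9.689664703352657))
45 (array([ 535.05237328, -133.83177368]), np.float64(9.891800300936017))
40 (array([ 533.8318969 , -134.14839802]), np.float64(10.060246632234445))
34 (array([ 532.36732525, -134.52834723]), np.float64(10.262382229775602))
dark ((328.3100280761719, 217.8043212890625), (40.32502746582031, 43.45890426635742), 92.86261749267578)
52.5 (array([ 536.36329525, -133.46480218]), np.float64(14.890224527343412))
51 (array([ 535.99442729, -133.5603555 ]), np.float64(14.968287697510679))
50 (array([ 535.74851531, -133.62405771]), np.float64(15.020329810949088))
72
mouth 60 [ 535.88554336 -133.32217266] 17.685922858006325 [-0.2 -0.4 -0.3 -0.2 -0.2  0.1  0.  -0.   0.1  0.4  0.3  0.1  0.2  0.4
  0.2  0.1 -0.1  0.2  0.2 -0.  -0.  -0.1  0.1 -0.1 -0.1 -0.1  0.1 -0.1
 -0.1 -0.2 -0.   0.  -0.2 -0.1  0.1  0.1 -0.2 -0.2 -0.1  0.1 -0.1 -0.1
  0.1  0.   0.2 -0.  -0.  -0.1  0.2  0.1  0.  -0.1  0.   0.2  0.1  0.1
  0.1  0.1  0.2  0.2  0.1  0.   0.1  0.2  0.1 -0.1 -0.2 -0.1 -0.1 -0.2
 -0.3 -0.3]
```

```bash
python3 - <<'E'
from h import *
f=cv2.imread("pics/w5.png"); d=np.load("w5.npz"); K,Rm,p=d['K'],d['Rm'],d['p']
h,s,v=cv2.split(cv2.cvtColor(f,cv2.COLOR_BGR2HSV))
m=(h>3)&(h<22)&(s>110)&(v>150); m[:240]=0;m[346:]=0;m[:,:284]=0;m[:,370:]=0
c,e=ell(m); print(e)
T=359.1-178
c=c.reshape(-1,2); c=c[c[:,1]<337]
c0,r0,P=edgefit(K,Rm,p,c,T+3.5); print(c0,r0)
togo([536.0,-133.5,250],-1.347)
E
```

```text
((325.7747802734375, 308.7132873535156), (67.58984375, 74.4616470336914), 94.45691680908203)
[ 530.75494806 -132.68143331] 15.105605661247264
t 5.55 pos [ 531.  -132.6  359.2] yang -1.348 tilt [-0.02 -0.04] q [-0.38  0.42  1.53 -0.    1.19  0.96] F [ 0.3  0.5 -0.8] M [ 0.04  0.01 -0.03] w 30.1
  shift cm [10.92  0.19 -0.47] turn -0.03219749373328728
```

Call:
arm_command(
  moves=[
    [4,0.1,-0.4,0,0.2],
    [8,0.2,-0.5,0,0.2],
    [10.2,0.2,-0.5,0,0.2],
    [10.4,0.2,-0.5,0,0.2],
    [10.4,0.2,-0.5,0,0.2],
    [10.4,0.2,-0.5,0,0.2],
    [10.4,0.2,-0.5,0,0.2],
    [10.4,0.2,-0.5,0,0.2],
    [10.4,0.2,-0.5,0,0.2],
  ],
)

```text
time: 6.45
tool_pos: [536.4, -133.6, 255.9]
tcp_rot: [1.956, 1.569, -0.963]
contact_force: [-0.4, 0.0, -0.2]
grip_width: 30.0
```

```bash
python3 - <<'E'
from h import *
togo([536.1,-133.5,241.5],-1.347)
f,K,Rm,p=cam("wrist"); cv2.imwrite("pics/w6.png",f)
togo([536.1,-133.5,241.5],-1.347)
E
```

```text
t 6.45 pos [ 536.4 -133.6  255.9] yang -1.348 tilt [ 0.05 -0.07] q [-0.38  0.55  1.64 -0.    0.95  0.97] F [-0.4  0.  -0.2] M [ 0.   -0.01 -0.04] w 30.0
  shift cm [ 1.44 -0.02  0.03] turn -0.031094139902217367
t 6.5 pos [ 536.4 -133.6  255.7] yang -1.347 tilt [ 0.03 -0.07] q [-0.38  0.55  1.64 -0.    0.95  0.97] F [-0.  -0.5 -0.4] M [-0.02 -0.03 -0.02] w 30.4
  shift cm [ 1.42 -0.02  0.03] turn -0.028275415708187784
```

View pics/w6.png

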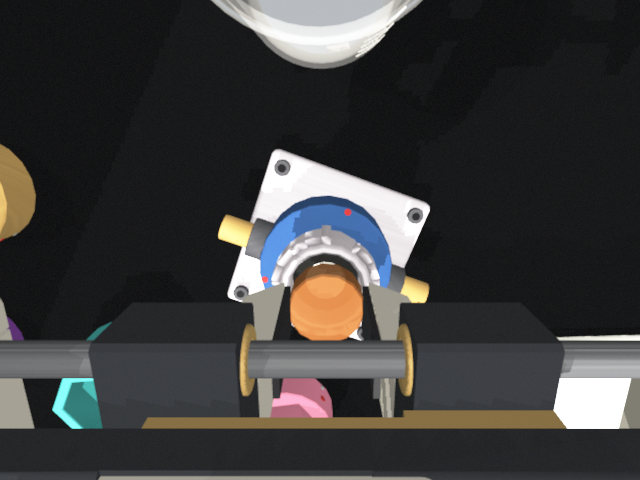

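Call:
arm_command(
  moves=[
    [0.4,-0.02,0.03,0,0.2],
    [0.7,-0.02,0.03,0,0.2],
    [0.9,-0.02,0.03,0,0.2],
    [1.0,-0.02,0.03,0,0.2],
    [1.1,-0.02,0.03,0,0.2],
    [1.2,-0.02,0.03,0,0.2],
    [1.25,-0.02,0.03,0,0.2],
    [1.25,-0.02,0.03,0,0.2],
    [1.25,-0.02,0.03,0,0.2],
  ],
)

```text
time: 7.4
tool_pos: [536.1, -133.4, 243.3]
tcp_rot: [1.874, 1.569, -1.044]
contact_force: [-0.1, 0.6, 0.1]
grip_width: 29.6
```

```bash
python3 - <<'E'
from h import *
togo([536.1,-133.5,241.5],-1.347)
E
```

```text
t 7.4 pos [ 536.1 -133.4  243.3] yang -1.347 tilt [ 0.04 -0.07] q [-0.38  0.57  1.65 -0.    0.92  0.97] F [-0.1  0.6  0.1] M [-0.04 -0.01  0.01] w 29.6
  shift cm [ 0.18  0.01 -0.  ] turn -0.027463278260334463
```

Call:
arm_command(
  moves=[
    [0.1,0,0,0,0.2],
    [0.2,0,0,0,0.2],
    [0.25,0,0,0,0.2],
    [0.25,0,0,0,0.2],
    [0.25,0,0,0,0.2],
  ],
)

```text
time: 7.9
tool_pos: [536.1, -133.5, 240.7]
tcp_rot: [1.86, 1.569, -1.059]
contact_force: [-1.3, 0.1, -0.4]
grip_width: 30.0
```

```bash
python3 - <<'E'
from h import *
togo([536.1,-133.5,239],-1.347)
E
```

```text
t 7.9 pos [ 536.1 -133.5  240.7] yang -1.348 tilt [ 0.04 -0.07] q [-0.38  0.57  1.65 -0.    0.92  0.97] F [-1.3  0.1 -0.4] M [-0.01  0.   -0.  ] w 30.0
  shift cm [ 0.17  0.   -0.  ] turn -0.029262122186281277
```

Call:
arm_command(
  moves=[
    [0.05,0,0,0,0.2],
    [0.1,0,0,0,0.2],
    [0.1,0,0,0,0.2],
    [0.1,0,0,0,0.2],
  ],
)

```text
time: 8.3
tool_pos: [536.1, -133.4, 239.7]
tcp_rot: [1.83, 1.57, -1.089]
contact_force: [-0.7, -0.4, -0.1]
grip_width: 29.3
```

```bash
python3 - <<'E'
from h import *
togo([536.1,-133.5,239],-1.347)
E
```

```text
t 8.3 pos [ 536.1 -133.4  239.7] yang -1.347 tilt [ 0.03 -0.07] q [-0.38  0.57  1.65 -0.    0.91  0.97] F [-0.7 -0.4 -0.1] M [ 0.01  0.05 -0.02] w 29.3
  shift cm [ 0.07  0.01 -0.  ] turn -0.026987403740647207
```

Call:
arm_command(
  moves=[
    [0.04,0,0,0,0.2],
    [0.08,0,0,0,0.2],
    [0.08,0,0,0,0.2],
    [0.08,0,0,0,0.2],
  ],
)

```text
time: 8.7
tool_pos: [536.0, -133.5, 238.9]
tcp_rot: [1.786, 1.57, -1.133]
contact_force: [0.3, 0.2, -0.3]
grip_width: 30.0
```

```bash
python3 - <<'E'
from h import *
togo([536.1,-133.5,239],-1.347)
E
```

```text
t 8.7 pos [ 536.  -133.5  238.9] yang -1.348 tilt [ 0.03 -0.06] q [-0.38  0.57  1.65 -0.    0.91  0.97] F [ 0.3  0.2 -0.3] M [-0.03 -0.    0.03] w 30.0
  shift cm [-0.01  0.   -0.01] turn -0.030377694851214276
```

Call:
arm_command(
  moves=[
    [0,0,0,0,0.36],
    [0,0,0,0,0.4],
    [0,0,0,0,0.5],
    [0,0,0,0,0.6],
    [-1,0,0,0,0.6],
    [-4,0,0,0,0.6],
    [-8,0,0,0,0.6],
    [-10,0,0,0,0.6],
    [-12,0,0.0,0,0.6],
    [-12,0,0,0,0.6],
  ],
)

```text
time: 9.7
tool_pos: [536.4, -133.5, 362.5]
tcp_rot: [2.431, 1.563, -0.487]
contact_force: [0.3, -0.2, 0.5]
grip_width: 55.1
```

```bash
python3 - <<'E'
from h import *
togo([536.1,-133.5,360],-1.347)
f,K,Rm,p=cam("wrist"); cv2.imwrite("pics/w7.png",f); np.savez("w7.npz",K=K,Rm=Rm,p=p)
cv2.imwrite("pics/w7z.png",cv2.resize(f[130:300,220:440],None,fx=3.5,fy=3.5))
h,s,v=cv2.split(cv2.cvtColor(f,cv2.COLOR_BGR2HSV))
m=(h>3)&(h<18)&(s>110)&(v>120);m[:180]=0;m[280:]=0;m[:,:290]=0;m[:,370:]=0
c,e=ell(m);print(e)
for z in (63.6,65,66): print(z,edgefit(K,Rm,p,c,z)[:2])
E
```

```text
t 9.7 pos [ 536.4 -133.5  362.5] yang -1.347 tilt [ 0.39 -0.21] q [-0.38  0.43  1.52 -0.    1.19  0.97] F [ 0.3 -0.2  0.5] M [-0.05  0.01 -0.01] w 55.1
  shift cm [ 0.25 -0.    0.04] turn -0.02470812523399868
((324.0145263671875, 230.64161682128906), (42.933815002441406, 44.55409622192383), 94.48219299316406)
63.6 (array([ 536.12280564, -133.51640739]), np.float64(15.327637732405124))
65 (array([ 536.50521995, -133.4280252 ]), np.float64(15.250703778662729))
66 (array([ 536.77837303, -133.36489506]), np.float64(15.195750954566419))
```

View pics/w7z.png

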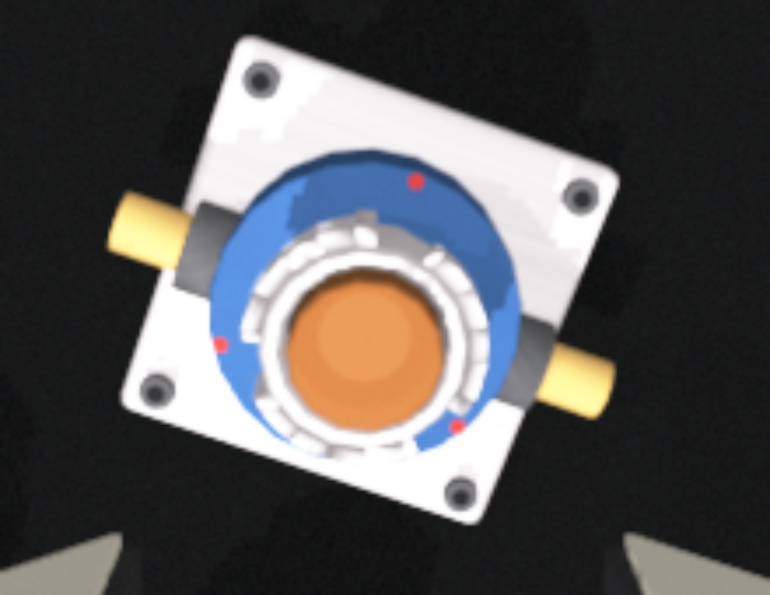

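The glass is in the pocket and concentric, at (324,231). Its centre measures (536.1,-133.5), the same as the cell axis. Next is the ring.

```bash
python3 - <<'E'
from h import *
togo([524,66,340],-1.347)
E
```

```text
t 9.75 pos [ 536.1 -133.3  360.5] yang -1.347 tilt [ 0.22 -0.14] q [-0.38  0.43  1.52 -0.    1.19  0.97] F [-0.   0.6  0.5] M [0.05 0.03 0.05] w 55.1
  shift cm [  2.   -19.71  -3.23] turn -0.025129977853699553
```

Call:
arm_command(
  moves=[
    [0,-4.5,-0.8,0,1],
    [0.5,-9,-1.5,0,1],
    [1,-13.5,-2.2,0,1],
    [1.5,-17,-2.8,0,1],
    [2,-19.7,-3.2,0,1],
    [2,-19.7,-3.2,0,1],
    [2,-19.7,-3.2,0,1],
    [2,-19.7,-3.2,0,1],
    [2,-19.7,-3.2,0,1],
  ],
)

```text
time: 10.65
tool_pos: [523.9, 64.8, 339.9]
tcp_rot: [2.301, 1.566, -0.619]
contact_force: [-1.1, -0.2, 0.5]
grip_width: 91.8
```

```bash
python3 - <<'E'
from h import *
togo([524,66,340],-1.347)
f,K,Rm,p=cam("wrist"); cv2.imwrite("pics/w8.png",f); np.savez("w8.npz",K=K,Rm=Rm,p=p)
cv2.imwrite("pics/w8z.png",cv2.resize(f[160:300,240:420],None,fx=4.2,fy=4.2,interpolation=cv2.INTER_NEAREST))
E
```

```text
t 10.65 pos [523.9  64.8 339.9] yang -1.349 tilt [ 0.21 -0.15] q [-0.02  0.41  1.62 -0.    1.11  1.33] F [-1.1 -0.2  0.5] M [-0.02 -0.01  0.02] w 91.8
  shift cm [-0.01 -0.12 -0.04] turn -0.11346603304363088
```

View pics/w8.png

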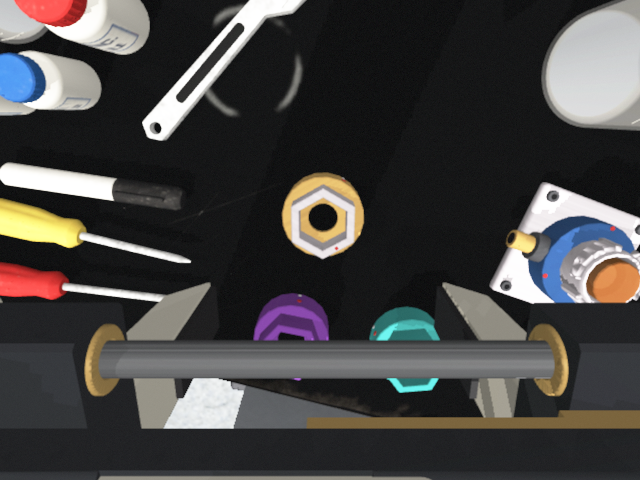

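View pics/w8z.png

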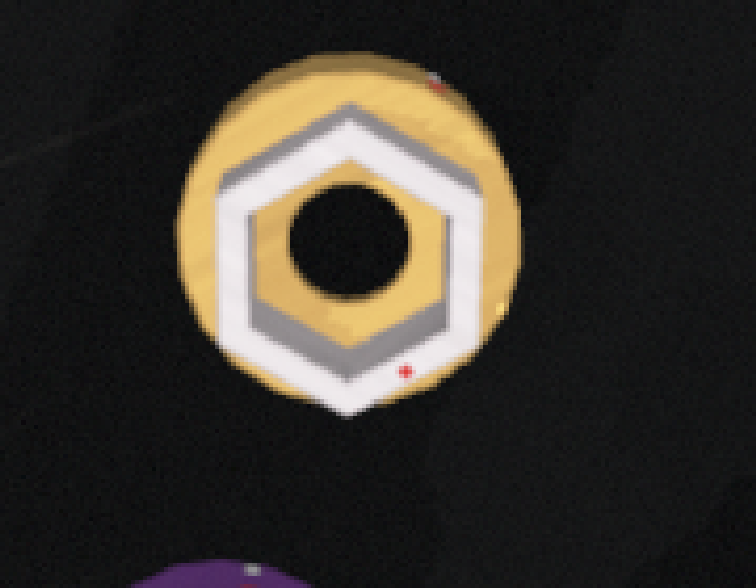

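```bash
cat > ring.py <<'E'
from h import *
from scipy.optimize import least_squares
def ringfit(f,K,Rm,p,ztop,box,show=True,v0=200,c0=None):
    hsv=cv2.cvtColor(f,cv2.COLOR_BGR2HSV); h,s,v=cv2.split(hsv)
    m=((s<40)&(v>v0)).astype(np.uint8); x0,y0,x1,y1=box
    k=np.zeros_like(m);k[y0:y1,x0:x1]=1;m&=k
    cs,_=cv2.findContours(m,cv2.RETR_EXTERNAL,cv2.CHAIN_APPROX_NONE)
    c=max(cs,key=cv2.contourArea); c=cv2.convexHull(c)
    # dense hull boundary
    mm=np.zeros_like(m);cv2.fillPoly(mm,[c],1)
    c=cv2.findContours(mm,cv2.RETR_EXTERNAL,cv2.CHAIN_APPROX_NONE)[0][0].reshape(-1,2)
    P=np.array([ray(K,Rm,p,q,ztop)[:2] for q in c])
    ctr=P.mean(0)
    def res(t,P=P):
        d=P-t[:2]; ang=t[2]+np.radians(np.arange(6)*60)
        return (d@np.array([np.cos(ang),np.sin(ang)])).max(1)-t[3]
    best=min((least_squares(res,[*ctr,a,21.5],loss='soft_l1',f_scale=.3) for a in np.radians([-30,-10,10,25])),key=lambda r:r.cost)
    t=best.x; print("hex ctr",t[:2].round(2),"yaw mod60",np.degrees(t[2])%60,"apothem",t[3].round(2),"rms",np.sqrt((best.fun**2).mean()).round(2))
    return t
E
python3 - <<'E'
from ring import *
f=cv2.imread("pics/w8.png"); d=np.load("w8.npz"); K,Rm,p=d['K'],d['Rm'],d['p']
t=ringfit(f,K,Rm,p,44,(285,175,360,262))
h,s,v=cv2.split(cv2.cvtColor(f,cv2.COLOR_BGR2HSV))
m=(v<60);n,l,st,cc=cv2.connectedComponentsWithStats(m.astype(np.uint8)); i=l[217,323]
if st[i,4]<3000:
    cn,e=ell(l==i);print("hole",e)
    for z in(20,24): print(z,edgefit(K,Rm,p,cn,z)[:2])
# lower outline of skirt top z=24 (gold)
b,g,r=[f[...,i].astype(int) for i in range(3)]
m=(r>150)&(g<100)&(b<120);m[:170]=0;m[265:]=0;m[:,:280]=0;m[:,370:]=0
for x in blobs(m,1):
    q=ray(K,Rm,p,x[1],44)[:2]-t[:2];q2=ray(K,Rm,p,x[1],22)[:2]-t[:2]
    print(x,"as z44",np.hypot(*q),np.degrees(np.arctan2(q[1],q[0])),"as z22",np.hypot(*q2),np.degrees(np.arctan2(q2[1],q2[0])))
E
```

```text
hex ctr [528.03  67.2 ] yaw mod60 42.625278715975156 apothem 21.57 rms 0.22
hole ((322.4670104980469, 216.9490966796875), (25.785369873046875, 27.42987632751465), 90.13394165039062)
20 (array([527.17487066,  67.13988594]), np.float64(9.857107641860527))
24 (array([528.14349377,  67.34110389]), np.float64(9.72552388971617))
(5, [343.0, 180.0], [342, 179, 3, 3]) as z44 33.52064387376502 -11.545271357346877 as z22 30.91613949203124 -15.848206631601352
(3, [336.3, 247.7], [336, 247, 2, 2]) as z44 19.635241718747313 -137.92429216931401 as z22 26.41794516589684 -144.32525169217237
```

```bash
python3 - <<'E'
from h import *
togo([528.0,67.2,204.5],np.radians(-77.4))
E
```

```text
t 10.7 pos [523.9  64.8 340. ] yang -1.349 tilt [ 0.22 -0.15] q [-0.02  0.41  1.62 -0.    1.12  1.33] F [ 0.3  0.4 -0.2] M [ 0.01  0.01 -0.02] w 91.9
  shift cm [13.55 -0.19 -0.41] turn 0.1044670408366661
```

Call:
arm_command(
  moves=[
    [4,-0.2,-0.4,0,1],
    [8,-0.2,-0.4,0,1],
    [10,-0.2,-0.4,0,1],
    [10,-0.2,-0.4,0,1],
    [10,-0.2,-0.4,0,1],
    [10,-0.2,-0.4,0,1],
    [10,-0.2,-0.4,0,1],
  ],
)

```text
time: 11.4
tool_pos: [528.2, 67.2, 241.5]
tcp_rot: [2.556, 1.563, -0.364]
contact_force: [0.1, 0.9, -0.2]
grip_width: 91.8
```

```bash
python3 - <<'E'
from ring import *
togo([528.0,67.2,204.5],np.radians(-77.4))
f,K,Rm,p=cam("wrist"); cv2.imwrite("pics/w9.png",f); np.savez("w9.npz",K=K,Rm=Rm,p=p)
t=ringfit(f,K,Rm,p,44,(250,180,400,338))
E
```

```text
t 11.4 pos [528.2  67.2 241.5] yang -1.349 tilt [ 0.39 -0.15] q [-0.02  0.54  1.71 -0.    0.88  1.33] F [ 0.1  0.9 -0.2] M [-0.02  0.05 -0.01] w 91.8
  shift cm [ 3.7  -0.02  0.05] turn 0.09574329592006015
hex ctr [528.33  67.35] yaw mod60 42.50276886787707 apothem 21.88 rms 0.17
```

View pics/w9.png

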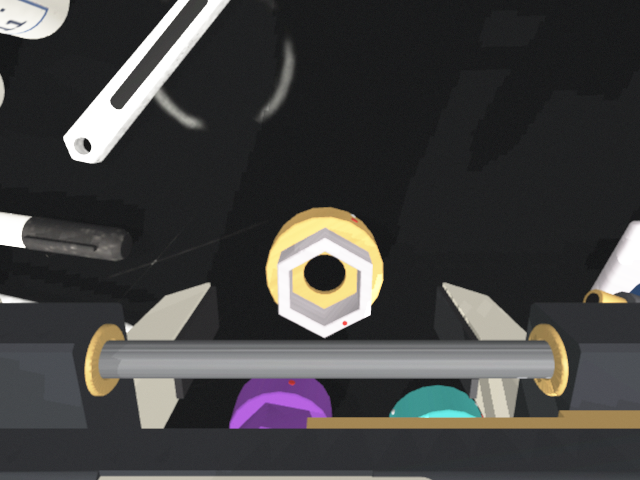

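```bash
python3 - <<'E'
from ring import *
for i in range(6):
    togo([528.2,67.3,204.5],np.radians(-77.4)); bot.capture("wrist")
E
```

```text
t 11.45 pos [528.1  67.3 241.3] yang -1.349 tilt [ 0.37 -0.15] q [-0.02  0.54  1.71 -0.    0.88  1.33] F [-0.8  0.8 -0.6] M [0.   0.01 0.  ] w 92.1
  shift cm [ 3.68 -0.01  0.01] turn 0.09739012677073088
t 11.5 pos [528.   67.3 241.1] yang -1.349 tilt [ 0.34 -0.15] q [-0.02  0.54  1.71 -0.    0.88  1.33] F [0.3 0.5 0.2] M [-0.    0.   -0.01] w 91.9
  shift cm [ 3.66 -0.   -0.  ] turn 0.10358666758514593
t 11.55 pos [527.9  67.4 240.9] yang -1.349 tilt [ 0.31 -0.15] q [-0.02  0.54  1.71 -0.    0.88  1.33] F [0.6 0.2 0.6] M [ 0.03 -0.03  0.02] w 91.9
  shift cm [ 3.64 -0.   -0.01] turn 0.10709476306601155
t 11.6 pos [527.8  67.4 240.6] yang -1.349 tilt [ 0.29 -0.15] q [-0.02  0.54  1.71 -0.    0.88  1.33] F [-0.2 -0.4 -0.5] M [-0.01  0.06  0.  ] w 91.8
  shift cm [ 3.61  0.   -0.02] turn 0.10956240510673242
t 11.65 pos [527.8  67.4 240.5] yang -1.349 tilt [ 0.27 -0.15] q [-0.02  0.54  1.71 -0.    0.88  1.33] F [ 0.2 -0.3  0.6] M [-0.03  0.03  0.01] w 91.5
  shift cm [ 3.6   0.01 -0.02] turn 0.1072941443835755
t 11.7 pos [527.8  67.4 240.3] yang -1.349 tilt [ 0.26 -0.15] q [-0.02  0.54  1.71 -0.    0.88  1.33] F [ 0.6 -1.   0.3] M [-0.   -0.01 -0.03] w 92.1
  shift cm [ 3.58  0.01 -0.03] turn 0.10799814388087992
```

Call:
arm_command(
  moves=[
    [1.5,0,-0.02,0,1],
    [2.5,0,-0.02,0,1],
    [3.2,0,-0.03,0,1],
    [3.6,0,-0.03,0,1],
    [3.6,0,-0.03,0,1],
    [3.6,0,-0.03,0,1],
    [3.6,0,-0.03,0,1],
    [3.6,0,-0.03,0,1],
    [3.6,0,-0.03,0,1],
  ],
)

```text
time: 12.65
tool_pos: [528.3, 67.4, 204.5]
tcp_rot: [2.42, 1.565, -0.5]
contact_force: [0.5, -0.5, 0.5]
grip_width: 91.7
```

```bash
python3 - <<'E'
from ring import *
for i in range(2):
    togo([528.2,67.3,204.5],np.radians(-77.4)); bot.capture("wrist")
E
```

```text
t 12.65 pos [528.3  67.4 204.5] yang -1.349 tilt [ 0.27 -0.15] q [-0.02  0.6   1.74 -0.    0.8   1.33] F [ 0.5 -0.5  0.5] M [-0.03  0.01 -0.03] w 91.7
  shift cm [-0.    0.01  0.01] turn 0.11218037100393026
t 12.7 pos [528.2  67.4 204.4] yang -1.349 tilt [ 0.26 -0.15] q [-0.02  0.6   1.74 -0.    0.8   1.33] F [ 0.4  0.8 -0.1] M [-0.01 -0.03 -0.07] w 91.7
  shift cm [-0.01  0.01  0.  ] turn 0.1112184831108878
```

Positioned on the collar, so I'll close the gripper.

Call:
arm_command(
  moves=[
    [0,0,0,0,0.75],
    [0,0,0,0,0.6],
    [0,0,0,0,0.5],
    [0,0,0,0,0.4],
    [0,0,0,0,0.35],
    [0,0,0,0,0.35],
    [0,0,0,0,0.35],
    [0,0,0,0,0.35],
  ],
)

```text
time: 13.55
tool_pos: [528.2, 67.4, 204.4]
tcp_rot: [2.407, 1.566, -0.513]
contact_force: [0.0, -0.6, -0.1]
grip_width: 43.7
```

```bash
python3 - <<'E'
from ring import *
togo([528.2,67.3,374],np.radians(-77.4))
f,K,Rm,p=cam("wrist"); cv2.imwrite("pics/w10.png",f)
E
```

```text
t 13.55 pos [528.2  67.4 204.4] yang -1.349 tilt [ 0.25 -0.14] q [-0.02  0.6   1.74 -0.    0.8   1.33] F [ 0.  -0.6 -0.1] M [-0.01  0.03 -0.06] w 43.7
  shift cm [-16.96   0.07  -0.06] turn 0.10836452519246319
```

View pics/w10.png

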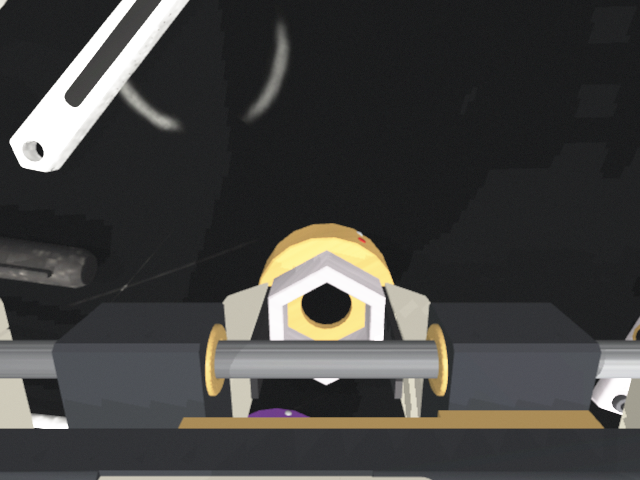

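```bash
python3 - <<'E'
from ring import *
togo([536.1,-133.5,290],np.radians(-77.3+9.9))
E
```

```text
t 13.6 pos [528.2  67.4 204.3] yang -1.349 tilt [ 0.25 -0.14] q [-0.02  0.6   1.74 -0.    0.8   1.33] F [-0.4  1.1  0. ] M [ 0.14  0.01 -0.04] w 43.7
  shift cm [-8.51 19.8   3.62] turn -9.890781433927126
```

Call:
arm_command(
  moves=[
    [-2,0,0,0,0.35],
    [-6,0,0,0,0.35],
    [-9,2,0.4,-2,0.35],
    [-9,6,1.1,-4,0.35],
    [-9,10,1.8,-6,0.35],
    [-9,14,2.6,-8,0.35],
    [-9,17.5,3.2,-9.9,0.35],
    [-9,19.5,3.6,-9.9,0.35],
    [-9,19.8,3.6,-9.9,0.35],
    [-9,19.8,3.6,-9.9,0.35],
  ],
)

```text
time: 14.6
tool_pos: [536.0, -133.7, 294.2]
tcp_rot: [2.238, 1.567, -0.511]
contact_force: [0.5, 0.7, -4.4]
grip_width: 43.7
```

```bash
python3 - <<'E'
from ring import *
for i in range(8):
    if i in(0,7): togo([536.1,-133.5,275],np.radians(-77.3+9.9))
    f,K,Rm,p=cam("wrist")
cv2.imwrite("pics/w11.png",f)
togo([536.1,-133.5,275],np.radians(-77.3+9.9))
f,K,Rm,p=cam("side"); cv2.imwrite("pics/s11.png",cv2.resize(f[150:320,240:460],None,fx=3.5,fy=3.5))
E
```

```text
t 14.6 pos [ 536.  -133.7  294.2] yang -1.178 tilt [ 0.17 -0.09] q [-0.38  0.5   1.6  -0.    1.04  0.79] F [ 0.5  0.7 -4.4] M [ 0.03 -0.06 -0.05] w 43.7
  shift cm [ 1.92 -0.02 -0.02] turn -0.07014298478628869
t 14.95 pos [ 536.3 -132.6  294.9] yang -1.175 tilt [ 0.25 -0.14] q [-0.38  0.5   1.6  -0.    1.04  0.79] F [ 0.9  0.4 -4. ] M [-0.   -0.04  0.01] w 43.7
  shift cm [1.99 0.07 0.06] turn 0.08015814488236617
t 15.0 pos [ 536.3 -132.8  294.9] yang -1.175 tilt [ 0.25 -0.14] q [-0.38  0.5   1.6  -0.    1.04  0.79] F [ 0.5 -0.1 -4. ] M [-0.04 -0.02  0.01] w 44.2
  shift cm [1.99 0.05 0.05] turn 0.067371405584264
```

View pics/w11.png

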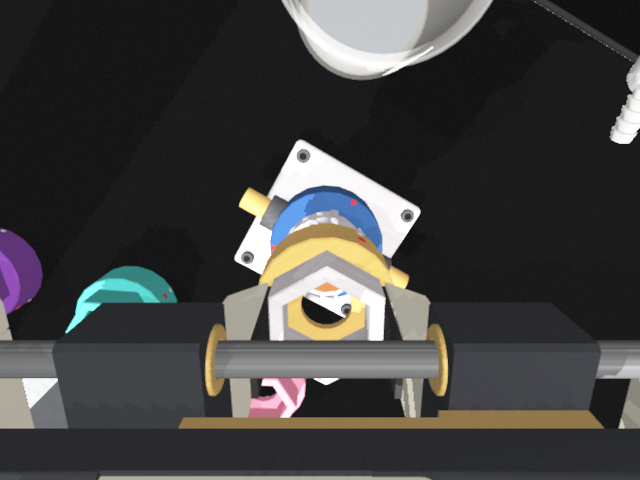

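View pics/s11.png

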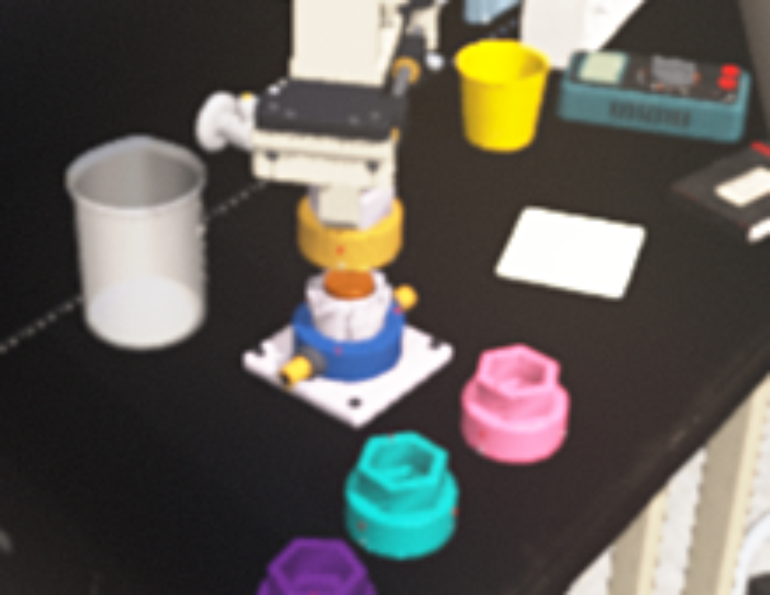

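Call:
arm_command(
  moves=[
    [0.5,0.05,0.05,0,0.35],
    [1,0.05,0.05,0,0.35],
    [1.5,0.05,0.05,0,0.35],
    [1.9,0.05,0.05,0,0.35],
    [2.0,0.05,0.05,0,0.35],
    [2.0,0.05,0.05,0,0.35],
    [2.0,0.05,0.05,0,0.35],
    [2.0,0.05,0.05,0,0.35],
    [2.0,0.05,0.05,0,0.35],
  ],
)

```text
time: 15.95
tool_pos: [536.1, -133.6, 275.2]
tcp_rot: [2.247, 1.565, -0.5]
contact_force: [0.6, 0.2, -4.1]
grip_width: 43.7
```

```bash
python3 - <<'E'
from ring import *
for i in range(3):
    togo([536.1,-133.5,262],np.radians(-77.3+9.9))
    f,K,Rm,p=cam("wrist")
E
```

```text
t 15.95 pos [ 536.1 -133.6  275.2] yang -1.175 tilt [ 0.28 -0.15] q [-0.38  0.52  1.62 -0.    0.99  0.79] F [ 0.6  0.2 -4.1] M [-0.04  0.    0.03] w 43.7
  shift cm [ 1.32 -0.02  0.  ] turn 0.05584093221058764
t 16.0 pos [ 536.1 -133.6  275.1] yang -1.175 tilt [ 0.27 -0.15] q [-0.38  0.52  1.62 -0.    0.99  0.79] F [-0.3 -0.5 -4.6] M [ 0.02 -0.05  0.02] w 43.2
  shift cm [ 1.31 -0.02  0.  ] turn 0.0572328821773917
t 16.05 pos [ 536.1 -133.6  275.1] yang -1.175 tilt [ 0.27 -0.15] q [-0.38  0.52  1.62 -0.    0.99  0.79] F [ 0.2 -0.2 -3.9] M [-0.02 -0.03 -0.01] w 43.8
  shift cm [ 1.31 -0.02  0.  ] turn 0.057849608355599234
```

```bash
python3 - <<'E'
from ring import *
o=bot.get_obs(); f,K,Rm,p=cam("wrist"); cv2.imwrite("pics/w12.png",f); cv2.imwrite("pics/w12z.png",cv2.resize(f[200:390,220:430],None,fx=3.6,fy=3.1,interpolation=cv2.INTER_NEAREST))
print(o['tool_pos'])
zb=o['tool_pos'][2]-204.4
# collar top plane: hexagon left/right edges of inner/outer
h,s,v=cv2.split(cv2.cvtColor(f,cv2.COLOR_BGR2HSV))
for r in (300,310,320,330): print(r,[(x,int(v[r,x]),int(s[r,x])) for x in list(range(262,276))],[(x,int(v[r,x]),int(s[r,x])) for x in list(range(376,392))])
E
```

```text
[ 536.12073268 -133.59076467  275.06306998]
300 [(262, 165, 26), (263, 125, 27), (264, 49, 10), (265, 37, 7), (266, 36, 0), (267, 81, 9), (268, 161, 8), (269, 223, 5), (270, 239, 5), (271, 239, 4), (272, 240, 4), (273, 241, 5), (274, 241, 4), (275, 241, 4)] [(376, 255, 0), (377, 255, 0), (378, 255, 0), (379, 255, 0), (380, 255, 0), (381, 255, 0), (382, 255, 0), (383, 254, 0), (384, 234, 4), (385, 153, 8), (386, 38, 13), (387, 37, 7), (388, 38, 13), (389, 89, 23), (390, 138, 26), (391, 160, 27)]
310 [(262, 37, 7), (263, 37, 14), (264, 36, 7), (265, 36, 14), (266, 40, 6), (267, 36, 7), (268, 143, 9), (269, 221, 6), (270, 239, 5), (271, 241, 3), (272, 242, 4), (273, 242, 4), (274, 243, 4), (275, 243, 4)] [(376, 255, 0), (377, 255, 0), (378, 255, 0), (379, 255, 0), (380, 255, 0), (381, 255, 0), (382, 255, 0), (383, 253, 1), (384, 201, 10), (385, 43, 12), (386, 40, 13), (387, 38, 7), (388, 37, 14), (389, 38, 7), (390, 38, 7), (391, 39, 20)]
320 [(262, 36, 0), (263, 38, 7), (264, 38, 13), (265, 40, 13), (266, 40, 13), (267, 39, 7), (268, 85, 6), (269, 177, 9), (270, 235, 5), (271, 246, 4), (272, 245, 4), (273, 245, 4), (274, 244, 4), (275, 243, 4)] [(376, 255, 0), (377, 255, 0), (378, 255, 0), (379, 255, 0), (380, 255, 0), (381, 255, 0), (382, 255, 0), (383, 243, 4), (384, 129, 10), (385, 45, 6), (386, 44, 12), (387, 44, 12), (388, 42, 6), (389, 40, 13), (390, 36, 7), (391, 36, 14)]
330 [(262, 39, 7), (263, 38, 13), (264, 39, 13), (265, 36, 14), (266, 37, 7), (267, 38, 0), (268, 51, 10), (269, 141, 9), (270, 223, 6), (271, 242, 4), (272, 242, 5), (273, 243, 5), (274, 243, 4), (275, 243, 5)] [(376, 255, 0), (377, 255, 0), (378, 255, 0), (379, 255, 0), (380, 255, 0), (381, 255, 0), (382, 254, 1), (383, 215, 11), (384, 44, 12), (385, 41, 6), (386, 47, 5), (387, 47, 11), (388, 45, 6), (389, 46, 0), (390, 43, 12), (391, 36, 14)]
```

View pics/w12z.png

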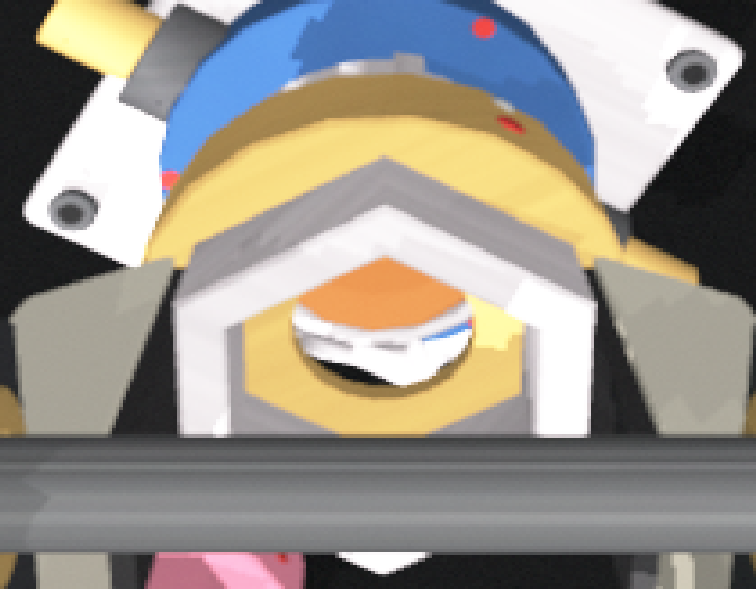

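```bash
python3 - <<'E'
from ring import *
togo([535.95,-133.1,260],np.radians(-77.3+9.9))
E
```

```text
t 16.15 pos [ 536.1 -133.6  275. ] yang -1.175 tilt [ 0.26 -0.15] q [-0.38  0.52  1.62 -0.    0.99  0.79] F [-0.1 -0.8 -4.1] M [ 0.   -0.01 -0.  ] w 43.7
  shift cm [ 1.5  -0.06 -0.  ] turn 0.05229791888890881
```

Call:
arm_command(
  moves=[
    [0.3,-0.06,0,0,0.35],
    [0.6,-0.06,0,0,0.35],
    [0.9,-0.06,0,0,0.35],
    [1.1,-0.06,0,0,0.35],
    [1.2,-0.06,0,0,0.35],
    [1.2,-0.06,0,0,0.35],
    [1.2,-0.06,0,0,0.35],
  ],
)

```text
time: 16.85
tool_pos: [536.0, -133.1, 263.1]
tcp_rot: [2.237, 1.565, -0.509]
contact_force: [0.5, -0.4, -4.3]
grip_width: 43.6
```

```bash
python3 - <<'E'
from ring import *
for i in range(2):
    togo([535.95,-133.1,260],np.radians(-77.3+9.9));bot.capture("wrist")
E
```

```text
t 16.85 pos [ 536.  -133.1  263.1] yang -1.175 tilt [ 0.27 -0.15] q [-0.38  0.54  1.64 -0.    0.96  0.79] F [ 0.5 -0.4 -4.3] M [ 0.01  0.05 -0.04] w 43.6
  shift cm [ 0.31 -0.    0.  ] turn 0.05716772376154289
t 16.9 pos [ 536.  -133.1  263.1] yang -1.175 tilt [ 0.27 -0.15] q [-0.38  0.54  1.64 -0.    0.96  0.79] F [-0.  -0.9 -3.6] M [-0.04 -0.03 -0.02] w 43.7
  shift cm [ 0.31 -0.    0.  ] turn 0.05451888719463404
```

Call:
arm_command(
  moves=[
    [0.15,0,0,0,0.35],
    [0.3,0,0,0,0.35],
    [0.45,0,0,0,0.35],
    [0.5,0,0,0,0.35],
    [0.5,0,0,0,0.35],
  ],
)

```text
time: 17.45
tool_pos: [536.0, -133.1, 258.0]
tcp_rot: [2.235, 1.566, -0.511]
contact_force: [-0.3, -0.9, -4.2]
grip_width: 44.1
```

```bash
python3 - <<'E'
from ring import *
for i in range(2):
    togo([535.95,-133.1,250],np.radians(-77.3+9.9));bot.capture("wrist")
E
```

```text
t 17.45 pos [ 536.  -133.1  258. ] yang -1.175 tilt [ 0.26 -0.15] q [-0.38  0.55  1.64 -0.    0.95  0.79] F [-0.3 -0.9 -4.2] M [ 0.05  0.02 -0.06] w 44.1
  shift cm [ 0.8 -0.   0. ] turn 0.05523516597651793
t 17.5 pos [ 536.  -133.1  258.1] yang -1.175 tilt [ 0.27 -0.15] q [-0.38  0.55  1.64 -0.    0.95  0.79] F [ 1.2  0.4 -3.8] M [-0.04 -0.03 -0.01] w 44.2
  shift cm [ 0.81 -0.01  0.01] turn 0.055795946376931034
```

Call:
arm_command(
  moves=[
    [0.2,0,0,0,0.35],
    [0.4,0,0,0,0.35],
    [0.55,0,0,0,0.35],
    [0.65,0,0,0,0.35],
    [0.7,0,0,0,0.35],
    [0.7,0,0,0,0.35],
  ],
)

```text
time: 18.15
tool_pos: [536.0, -133.1, 251.1]
tcp_rot: [2.238, 1.565, -0.508]
contact_force: [-0.1, 0.9, -4.3]
grip_width: 43.7
```

```bash
python3 - <<'E'
from ring import *
for i in range(2):
    togo([535.95,-133.1,248.5],np.radians(-77.3+9.9));bot.capture("wrist")
E
```

```text
t 18.15 pos [ 536.  -133.1  251.1] yang -1.175 tilt [ 0.27 -0.15] q [-0.38  0.56  1.65 -0.    0.93  0.79] F [-0.1  0.9 -4.3] M [-0.01 -0.04 -0.02] w 43.7
  shift cm [ 0.26 -0.01  0.01] turn 0.05604353782273702
t 18.2 pos [ 536.1 -133.1  251.2] yang -1.175 tilt [ 0.28 -0.15] q [-0.38  0.56  1.65 -0.    0.93  0.79] F [-0.3  0.1 -4.5] M [ 0.    0.01 -0.07] w 43.8
  shift cm [ 0.27 -0.01  0.01] turn 0.054941148366532515
```

Call:
arm_command(
  moves=[
    [0.05,0,0,0,0.35],
    [0.1,0,0,0,0.35],
    [0.15,0,0,0,0.35],
    [0.15,0,0,0,0.35],
    [0.15,0,0,0,0.35],
  ],
)

```text
time: 18.75
tool_pos: [536.1, -133.1, 249.7]
tcp_rot: [2.242, 1.565, -0.505]
contact_force: [-1.3, 0.3, -4.1]
grip_width: 43.9
```

Call:
arm_command(
  moves=[
    [0.04,0,0,0,0.35],
    [0.08,0,0,0,0.35],
    [0.08,0,0,0,0.35],
  ],
)

```text
time: 19.05
tool_pos: [536.1, -133.2, 248.8]
tcp_rot: [2.239, 1.565, -0.507]
contact_force: [0.0, -0.1, -3.7]
grip_width: 43.7
```

```bash
python3 - <<'E'
from ring import *
for i in range(2):
    togo([535.95,-133.1,248],np.radians(-77.3+9.9));bot.capture("wrist")
E
```

```text
t 19.05 pos [ 536.1 -133.2  248.8] yang -1.175 tilt [ 0.27 -0.15] q [-0.38  0.56  1.65 -0.    0.93  0.79] F [ 0.  -0.1 -3.7] M [0.03 0.02 0.03] w 43.7
  shift cm [ 0.08 -0.01  0.01] turn 0.055700122841740175
t 19.1 pos [ 536.1 -133.1  248.9] yang -1.175 tilt [ 0.28 -0.15] q [-0.38  0.56  1.65 -0.    0.93  0.79] F [ 0.2  0.  -4.2] M [0.05 0.   0.01] w 44.0
  shift cm [ 0.09 -0.01  0.01] turn 0.054084637064454405
```

Call:
arm_command(
  moves=[
    [0.03,0,0,0,0.35],
    [0.05,0,0,0,0.35],
    [0.05,0,0,0,0.35],
  ],
)

```text
time: 19.45
tool_pos: [536.1, -133.1, 248.6]
tcp_rot: [2.252, 1.565, -0.494]
contact_force: [-0.7, -0.4, -1.2]
grip_width: 43.5
```

Call:
arm_command(
  moves=[
    [0.03,0,0,0,0.35],
    [0.04,0,0,0,0.35],
    [0.04,0,0,0,0.35],
  ],
)

```text
time: 19.75
tool_pos: [536.1, -133.1, 248.4]
tcp_rot: [2.257, 1.565, -0.49]
contact_force: [-1.4, 0.8, 0.7]
grip_width: 43.8
```

```bash
python3 - <<'E'
from ring import *
for i in range(2):
    togo([535.95,-133.1,248],np.radians(-77.3+9.9));bot.capture("wrist")
E
```

```text
t 19.75 pos [ 536.1 -133.1  248.4] yang -1.175 tilt [ 0.3  -0.16] q [-0.38  0.56  1.65 -0.    0.93  0.79] F [-1.4  0.8  0.7] M [ 0.02  0.2  -0.03] w 43.8
  shift cm [ 0.04 -0.01  0.01] turn 0.05407366139766434
t 19.8 pos [ 536.1 -133.1  248.4] yang -1.175 tilt [ 0.3  -0.16] q [-0.38  0.56  1.65 -0.    0.93  0.79] F [-0.7 -0.   0.7] M [ 0.15  0.25 -0.03] w 43.6
  shift cm [ 0.04 -0.01  0.01] turn 0.05617378293328279
```

Call:
arm_command(
  moves=[
    [0,0.004,0.003,4,0.35],
    [0,0.008,0.005,8,0.35],
    [0,0.012,0.008,12,0.35],
    [0,0.016,0.01,16,0.35],
    [0,0.02,0.013,20,0.35],
    [0,0.02,0.013,20,0.35],
    [0,0.02,0.013,20,0.35],
  ],
)

```text
time: 20.55
tool_pos: [536.3, -133.5, 248.5]
tcp_rot: [2.607, 1.564, -0.486]
contact_force: [1.3, -0.8, -0.3]
grip_width: 43.7
```

```bash
python3 - <<'E'
from ring import *
for i in range(3):
    togo([535.95,-133.1,248],np.radians(-77.3+9.9));bot.capture("wrist")
E
```

```text
t 20.55 pos [ 536.3 -133.5  248.5] yang -1.523 tilt [ 0.35 -0.18] q [-0.38  0.56  1.65 -0.    0.93  1.14] F [ 1.3 -0.8 -0.3] M [-0.08 -0.02 -0.02] w 43.7
  shift cm [ 0.05 -0.04  0.03] turn -19.83731145491821
t 20.6 pos [ 536.3 -133.5  248.4] yang -1.523 tilt [ 0.34 -0.18] q [-0.38  0.56  1.65 -0.    0.93  1.14] F [-0.4 -0.7 -0.9] M [-0.09 -0.05 -0.02] w 43.7
  shift cm [ 0.04 -0.04  0.03] turn -19.84989126301168
t 20.65 pos [ 536.3 -133.5  248.5] yang -1.523 tilt [ 0.35 -0.18] q [-0.38  0.56  1.65 -0.    0.93  1.14] F [ 0.9 -1.   0.5] M [-0.09 -0.07  0.05] w 43.8
  shift cm [ 0.05 -0.04  0.03] turn -19.864077098166725
```

Call:
arm_command(
  moves=[
    [0,0.004,0.003,4,0.35],
    [0,0.008,0.005,8,0.35],
    [0,0.012,0.008,12,0.35],
    [0,0.016,0.01,16,0.35],
    [0,0.016,0.01,16,0.35],
    [0,0.016,0.01,16,0.35],
  ],
)

```text
time: 21.3
tool_pos: [536.1, -133.7, 248.5]
tcp_rot: [2.879, 1.564, -0.492]
contact_force: [-0.2, 0.0, -0.4]
grip_width: 43.9
```

```bash
python3 - <<'E'
from ring import *
for i in range(3):
    togo([535.95,-133.1,248],np.radians(-77.3+9.9));f,*_=cam("wrist")
cv2.imwrite("pics/w13.png",f)
E
```

```text
t 21.3 pos [ 536.1 -133.7  248.5] yang -1.8 tilt [ 0.34 -0.18] q [-0.38  0.56  1.65 -0.    0.93  1.42] F [-0.2  0.  -0.4] M [-0.06  0.11  0.04] w 43.9
  shift cm [ 0.05 -0.05  0.03] turn -35.7522971562653
t 21.35 pos [ 536.1 -133.6  248.5] yang -1.801 tilt [ 0.34 -0.18] q [-0.38  0.56  1.65 -0.    0.93  1.42] F [ 0.  -0.4 -0.8] M [-0.01  0.05  0.03] w 43.7
  shift cm [ 0.05 -0.05  0.03] turn -35.769688113783815
t 21.4 pos [ 536.2 -133.6  248.5] yang -1.801 tilt [ 0.34 -0.18] q [-0.38  0.56  1.65 -0.    0.93  1.42] F [ 0.2 -0.8 -0.6] M [-0.01  0.06  0.04] w 43.8
  shift cm [ 0.05 -0.05  0.03] turn -35.78924048886729
```

View pics/w13.png

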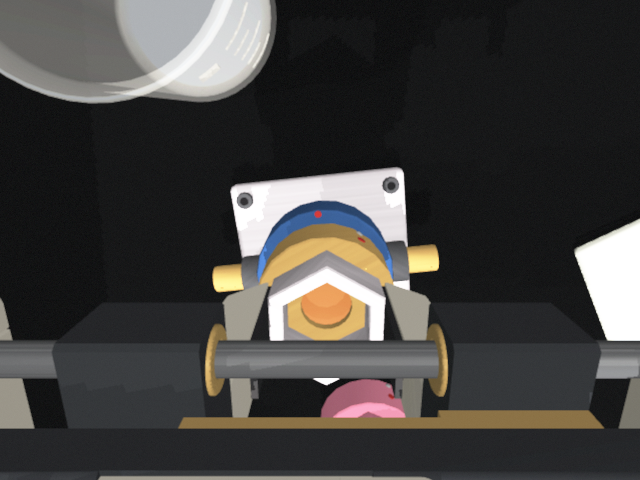

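Call:
arm_command(
  moves=[
    [0,0.003,0.002,3,0.35],
    [0,0.006,0.004,6,0.35],
    [0,0.008,0.005,8,0.35],
    [0,0.008,0.005,8,0.35],
  ],
)

```text
time: 21.85
tool_pos: [536.1, -133.8, 248.5]
tcp_rot: [3.014, 1.564, -0.498]
contact_force: [-0.4, -0.6, -0.4]
grip_width: 43.9
```

```bash
cat > m.py <<'E'
from ring import *
M=[];Fz=[]
for i in range(6):
    o=bot.get_obs();M.append(o['moment']);Fz.append(o['contact_force']);bot.capture("wrist")
print("M",np.mean(M,0).round(3),"F",np.mean(Fz,0).round(2))
togo([535.95,-133.1,248],np.radians(-77.3+9.9))
E
python3 m.py
```

```text
M [-0.079 -0.     0.028] F [ 0.1  -0.52 -0.72]
t 22.15 pos [ 536.1 -133.7  248.5] yang -1.94 tilt [ 0.35 -0.19] q [-0.38  0.56  1.65 -0.    0.93  1.56] F [-0.2 -1.5 -1. ] M [-0.12  0.04  0.04] w 43.7
  shift cm [ 0.05 -0.05  0.04] turn -43.776603774548725
```

Call:
arm_command(
  moves=[
    [0,0.003,0.002,3,0.35],
    [0,0.006,0.004,6,0.35],
    [0,0.006,0.004,6,0.35],
    [0,0.006,0.004,6,0.35],
  ],
)

```text
time: 22.55
tool_pos: [536.0, -133.7, 248.4]
tcp_rot: [3.111, 1.564, -0.504]
contact_force: [-0.0, -0.0, -0.7]
grip_width: 43.7
```

```bash
python3 m.py
```

```text
M [0.028 0.144 0.044] F [-0.27 -0.33 -1.07]
t 22.85 pos [ 536.  -133.7  248.4] yang -2.045 tilt [ 0.33 -0.18] q [-0.38  0.56  1.65 -0.    0.93  1.66] F [-1.  -0.3 -0.7] M [0.02 0.18 0.06] w 43.9
  shift cm [ 0.04 -0.06  0.03] turn -49.753241589064146
```

Call:
arm_command(
  moves=[
    [0,0.003,0.002,3,0.35],
    [0,0.005,0.003,5,0.35],
    [0,0.005,0.003,5,0.35],
    [0,0.005,0.003,5,0.35],
  ],
)

```text
time: 23.25
tool_pos: [535.9, -133.7, 248.3]
tcp_rot: [-3.081, 1.565, -0.499]
contact_force: [-0.0, 0.8, -1.6]
grip_width: 43.6
```

```bash
python3 m.py
```

```text
M [0.145 0.23  0.087] F [-0.78  0.71 -1.49]
t 23.55 pos [ 535.8 -133.7  248.4] yang -2.132 tilt [ 0.31 -0.17] q [-0.38  0.56  1.65 -0.    0.93  1.75] F [-1.8  0.6 -1.8] M [0.2  0.24 0.09] w 43.9
  shift cm [ 0.04 -0.06  0.02] turn -54.73929614381936
```

Call:
arm_command(
  moves=[
    [0.005,0.003,0.002,3,0.35],
    [0.01,0.005,0.003,5,0.35],
    [0.01,0.005,0.003,5,0.35],
    [0.01,0.005,0.003,5,0.35],
  ],
)

```text
time: 23.95
tool_pos: [535.8, -133.7, 248.2]
tcp_rot: [-2.993, 1.565, -0.499]
contact_force: [-0.9, 0.9, -0.9]
grip_width: 43.8
```

```bash
python3 m.py
```

```text
M [0.229 0.265 0.183] F [-1.16  0.96 -1.18]
t 24.25 pos [ 535.7 -133.7  248.2] yang -2.219 tilt [ 0.3  -0.16] q [-0.38  0.56  1.65 -0.    0.93  1.84] F [-0.6  1.2 -1.6] M [0.26 0.24 0.19] w 43.9
  shift cm [ 0.02 -0.06  0.02] turn -59.72104998674897
```

Call:
arm_command(
  moves=[
    [0.005,0.002,0.002,2,0.35],
    [0.01,0.004,0.003,4,0.35],
    [0.01,0.004,0.003,4,0.35],
    [0.01,0.004,0.003,4,0.35],
  ],
)

```text
time: 24.65
tool_pos: [535.7, -133.6, 248.1]
tcp_rot: [-2.92, 1.565, -0.495]
contact_force: [-0.8, 0.5, -0.9]
grip_width: 43.6
```

```bash
python3 m.py
```

```text
M [0.304 0.45  0.162] F [-1.54  1.61 -0.43]
t 24.95 pos [ 535.6 -133.6  248.1] yang -2.288 tilt [ 0.28 -0.15] q [-0.38  0.56  1.65 -0.    0.93  1.91] F [-2.1  2.1 -1. ] M [0.3  0.47 0.14] w 43.7
  shift cm [ 0.01 -0.06  0.01] turn -63.70320212519991
```

```bash
python3 - <<'E'
from ring import *
f,*_=cam("wrist"); cv2.imwrite("pics/w14.png",cv2.resize(f[190:400,220:430],None,fx=3.6,fy=2.8,interpolation=cv2.INTER_NEAREST))
E
python3 m.py
```

```text
M [0.381 0.504 0.197] F [-1.85  1.87 -0.2 ]
t 25.3 pos [ 535.6 -133.6  248.1] yang -2.288 tilt [ 0.29 -0.15] q [-0.38  0.56  1.65 -0.    0.93  1.91] F [-1.7  2.  -0.4] M [0.38 0.49 0.19] w 43.7
  shift cm [ 0.01 -0.06  0.01] turn -63.71523439720847
```

View pics/w14.png

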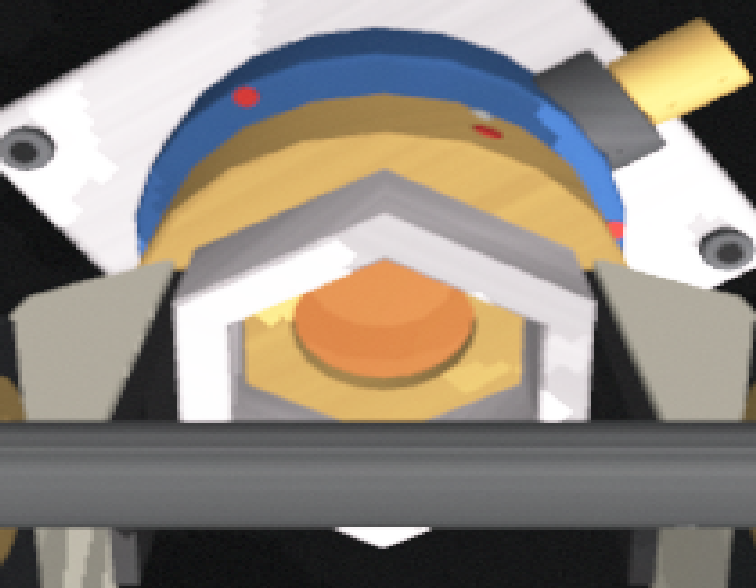

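Call:
arm_command(
  moves=[
    [0,0.002,0.015,1,0.35],
    [0,0.002,0.028,2,0.35],
    [0,0.002,0.028,2,0.35],
  ],
)

```text
time: 25.6
tool_pos: [535.5, -133.6, 248.1]
tcp_rot: [-2.886, 1.565, -0.498]
contact_force: [-1.9, 2.2, -0.2]
grip_width: 43.6
```

```bash
python3 m.py
```

```text
M [0.236 0.348 0.223] F [-1.07  1.34 -0.67]
t 25.9 pos [ 535.5 -133.6  248.1] yang -2.323 tilt [ 0.3  -0.16] q [-0.38  0.56  1.65 -0.    0.93  1.94] F [-1.3 -0.2 -1.4] M [0.16 0.29 0.27] w 43.7
  shift cm [ 0.01 -0.06 -0.  ] turn -65.71373521365737
```

```bash
python3 m.py
```

```text
M [0.194 0.282 0.23 ] F [-0.94  0.57 -0.97]
t 26.2 pos [ 535.5 -133.6  248.1] yang -2.323 tilt [ 0.3  -0.17] q [-0.38  0.56  1.65 -0.    0.93  1.94] F [-1.5  1.3 -0.2] M [0.21 0.29 0.25] w 43.7
  shift cm [ 0.01 -0.06 -0.  ] turn -65.71488828826169
```

Call:
arm_command(
  moves=[
    [0,0.001,0.005,1,0.35],
    [0,0.002,0.01,2,0.35],
    [0,0.003,0.012,3,0.35],
    [0,0.003,0.012,3,0.35],
    [0,0.003,0.012,3,0.35],
  ],
)

```text
time: 26.7
tool_pos: [535.5, -133.5, 248.2]
tcp_rot: [-2.818, 1.564, -0.481]
contact_force: [-0.2, 0.6, -1.6]
grip_width: 43.9
```

```bash
python3 m.py
```

```text
M [0.208 0.038 0.239] F [ 0.16  0.7  -1.19]
t 27.0 pos [ 535.5 -133.5  248.2] yang -2.376 tilt [ 0.32 -0.17] q [-0.38  0.56  1.65 -0.    0.93  1.99] F [ 0.6  0.7 -1.5] M [ 0.16 -0.02  0.25] w 43.5
  shift cm [ 0.02 -0.06 -0.  ] turn -68.71616360859962
```

Call:
arm_command(
  moves=[
    [0.005,0.001,0.001,1,0.35],
    [0.01,0.002,0.001,2,0.35],
    [0.01,0.003,0.002,3,0.35],
    [0.01,0.003,0.002,3,0.35],
    [0.01,0.003,0.002,3,0.35],
  ],
)

```text
time: 27.5
tool_pos: [535.4, -133.5, 248.0]
tcp_rot: [-2.77, 1.565, -0.486]
contact_force: [0.4, 1.0, -1.8]
grip_width: 43.8
```

```bash
python3 m.py; python3 - <<'E'
from ring import *
f,*_=cam("wrist"); cv2.imwrite("pics/w15.png",cv2.resize(f[190:400,220:430],None,fx=3.6,fy=2.8,interpolation=cv2.INTER_NEAREST))
E
```

```text
M [0.23  0.019 0.31 ] F [-0.06  0.97 -1.44]
t 27.8 pos [ 535.4 -133.5  248.1] yang -2.428 tilt [ 0.32 -0.17] q [-0.38  0.56  1.65 -0.    0.93  2.05] F [ 0.9  0.  -1.9] M [0.27 0.02 0.31] w 44.1
  shift cm [ 0.01 -0.07 -0.  ] turn -71.71207637569754
```

View pics/w15.png

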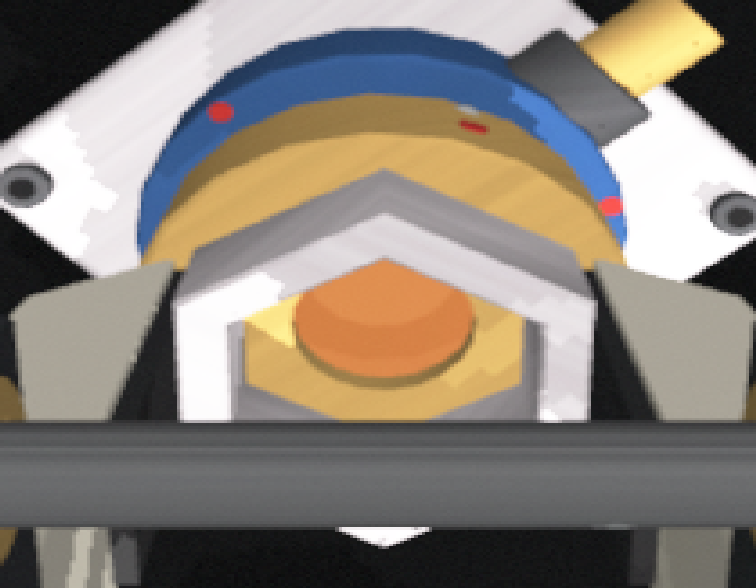

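Torque has reached 0.31 N m, and the dot lag of about 9.4° implies 0.3 N m through the spring, so I'm stopping here. I'll unwind the spring gently before letting go.

Call:
arm_command(
  moves=[
    [0,0,0,-3,0.35],
    [0,0,0,-6,0.35],
    [0,0,0,-9,0.35],
    [0,0,0,-9,0.35],
  ],
)

```text
time: 28.25
tool_pos: [535.5, -133.5, 248.1]
tcp_rot: [-2.882, 1.564, -0.44]
contact_force: [0.5, 0.9, -1.7]
grip_width: 43.8
```

```bash
python3 m.py; python3 - <<'E'
from ring import *
f,*_=cam("wrist"); cv2.imwrite("pics/w16.png",cv2.resize(f[190:400,220:430],None,fx=3.6,fy=2.8,interpolation=cv2.INTER_NEAREST))
E
```

```text
M [ 0.311 -0.058  0.049] F [ 0.64  1.09 -1.75]
t 28.55 pos [ 535.5 -133.5  248.1] yang -2.272 tilt [ 0.33 -0.16] q [-0.38  0.56  1.65 -0.    0.93  1.89] F [ 0.3  1.7 -1.6] M [ 0.35 -0.09  0.07] w 43.8
  shift cm [ 0.01 -0.06 -0.01] turn -62.75489807657172
```

View pics/w16.png

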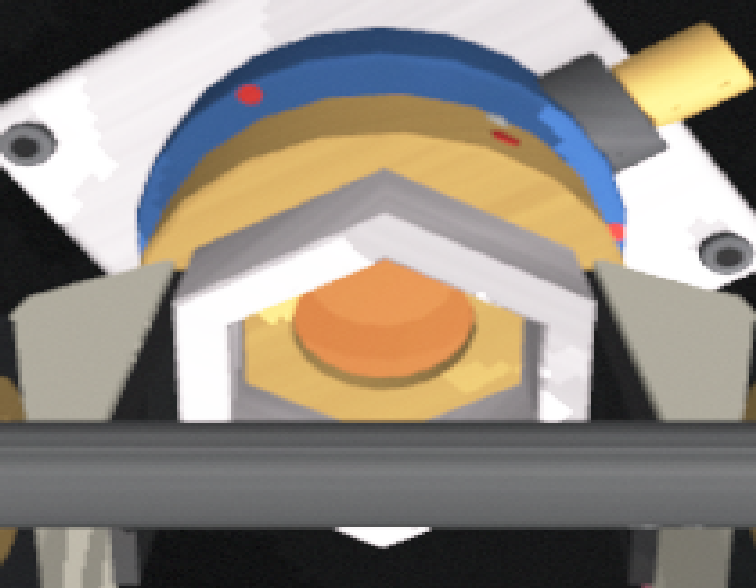

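Call:
arm_command(
  moves=[
    [0,0,0,0,0.6],
    [0,0,0,0,0.7],
    [0,0,0,0,0.75],
    [0,0,0,0,0.75],
    [-1,0,0,0,0.75],
    [-4,0,0,0,0.75],
    [-8,0,0,0,0.75],
    [-11,0,0,0,0.75],
    [-12,0,0,0,0.75],
    [-12,0,0,0,0.75],
  ],
)

```text
time: 29.6
tool_pos: [534.9, -133.2, 369.8]
tcp_rot: [-2.878, 1.561, -0.437]
contact_force: [-0.1, -0.5, 0.3]
grip_width: 69.2
```

```bash
python3 - <<'E'
from ring import *
for i in range(4): bot.capture("wrist")
togo([536,-133.5,360],np.radians(-67.4))
f,K,Rm,p=cam("wrist"); cv2.imwrite("pics/w17.png",f)
t=ringfit(f,K,Rm,p,87.5,(270,170,385,275))
b,g,r=[f[...,i].astype(int) for i in range(3)]
m=(r>150)&(g<100)&(b<120);m[:150]=0;m[290:]=0;m[:,:260]=0;m[:,400:]=0
for x in blobs(m,2):
    for z in (34,44,65):
        q=ray(K,Rm,p,x[1],z)[:2]-np.array([536,-133.5]); print(x[:2],z,np.hypot(*q).round(1),np.degrees(np.arctan2(q[1],q[0])).round(1))
f,*_=cam("side"); cv2.imwrite("pics/s17.png",cv2.resize(f[150:320,240:460],None,fx=3.5,fy=3.5))
E
```

```text
t 29.8 pos [ 534.5 -133.   366.4] yang -2.272 tilt [ 0.15 -0.09] q [-0.38  0.42  1.51 -0.    1.2   1.89] F [-0.1  0.4 -0.5] M [ 0.1   0.02 -0.02] w 68.8
  shift cm [ 0.64 -0.06 -0.14] turn -62.74955574902664
hex ctr [ 535.52 -133.32] yaw mod60 50.598427415440135 apothem 21.72 rms 1.81
(8, [301.5, 181.0]) 34 32.7 -7.5
(8, [301.5, 181.0]) 44 33.7 -9.8
(8, [301.5, 181.0]) 65 36.0 -14.2
(7, [367.4, 213.7]) 34 33.1 -126.5
(7, [367.4, 213.7]) 44 32.4 -122.2
(7, [367.4, 213.7]) 65 31.4 -112.5
(206, [325.0, 234.1]) 34 14.4 140.5
(206, [325.0, 234.1]) 44 11.5 140.8
(206, [325.0, 234.1]) 65 5.4 142.4
(4, [340.5, 260.5]) 34 38.5 158.9
(4, [340.5, 260.5]) 44 35.0 160.3
(4, [340.5, 260.5]) 65 27.7 164.2
(3, [395.0, 287.0]) 34 82.7 -176.1
(3, [395.0, 287.0]) 44 78.3 -174.9
(3, [395.0, 287.0]) 65 69.3 -171.7
```

View pics/w17.png

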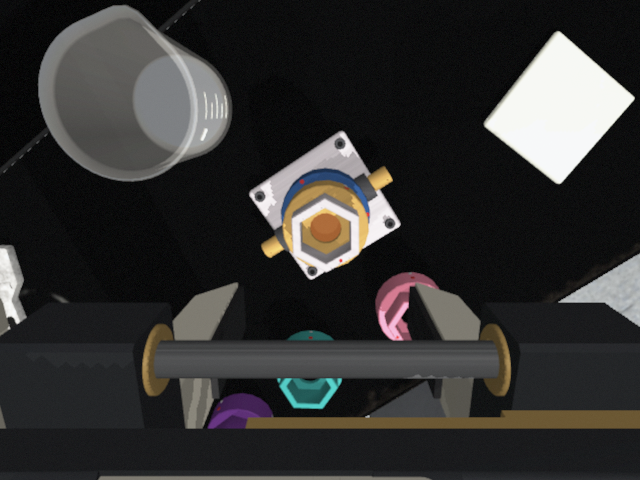

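View pics/s17.png

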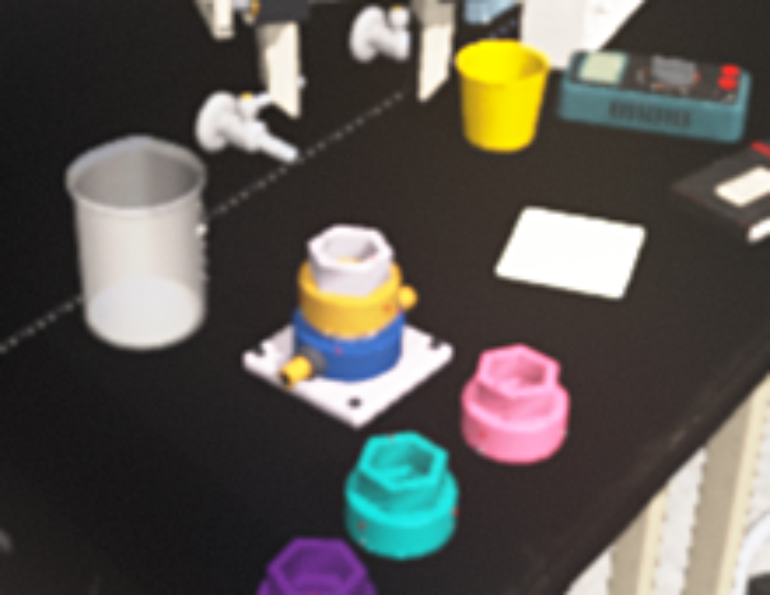

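```bash
python3 - <<'E'
from h import *
togo([536,-133.5,360]); print(bot.close_job())
E
```

```text
t 29.9 pos [ 534.6 -133.1  366.6] yang -2.272 tilt [ 0.18 -0.1 ] q [-0.38  0.42  1.51 -0.    1.2   1.89] F [ 0.3 -1.  -0.4] M [ 0.07  0.03 -0.03] w 68.7
  shift cm [ 0.66 -0.06 -0.13] turn None
the job is handed in; nothing more can be done
None
```

The glass is in the flow cell's pocket and the brass ring is clamped over it, turned clockwise until the resistance reached about 0.31 N m. I then unwound the collar spring, let go, lifted clear and handed the job in at 29.9 s. No verdict was reported.

- **Glass:** it went into the pocket with no contact force. I released it before feeling the seat, so it dropped less than about 1 mm. The wrist camera put it within about 0.1–0.5 mm of the cell axis, and it looked flat in both views.
- **Ring placement:** the pins went into the gaps without resistance. The flange touched the glass with the ring's bottom edge about 44 mm above the bench.
- **Tightening:** I turned the collar about 71.7°. The skirt's red dot lagged the collar by about 9.4°, which through the spring also means about 0.3 N m. On unwinding, the torque fell at about the spring's rate, so the skirt stayed put.
- **Final views:** the ring sits level over the boss, the gripper is clear of it, and nothing on the bench around the cell appears moved.

**Checks that were weak or disagreed:**
- **Torque rise:** it was not smooth. It dipped to 0.16 N m partway, with about 2 N of sideways load that I then relieved.
- **Clamping force:** this was never measured directly. Just before the last 3° of turn, my estimates from torque, ring drop and turn angle ranged from 8 to 13 N or a little more. The torque of about 0.3 N m points to roughly 11 N.
- **Final ring centre:** the last fit read (535.5, -133.3), about 0.5 mm off the axis. It was poor (1.8 mm rms), because the white foot of the cell probably spoiled the outline.

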